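Gauge the sprung flask stand and hold the flask pressed down for stoppering

TASK

Lay the yellow-handled flat gauge blade in the guide of the stoppering stand and slide it under the red sprung ring until its shoulders meet the ends of the brass guide strips, and leave it there. Then seat the round amber flask upright in the ring and press it down until the ring's foot bears firmly on the blade; the job finishes while you are still holding the flask pressed down there, ready for the stopper. Do not knock the flask over or push the other things on the counter about.

Things in the scene. Friction and masses are not known exactly. Their poses are not given: they have to be found in the camera images.
- stand: Fixed stand, turned up to 20 degrees. Origin on the counter, on the ring's vertical axis; x points away from the robot (the blade's way in), z up. Wooden base plate 12 thick, x -125 to 70, 124 wide. On it two brass guide strips (x -75 to -20, 8 wide, top z 20) leave a channel 28 wide about y = 0, open above. Dark spring sockets 18 across, top z 36, at (-9, 51), (-9, -51), (52, 0). mm
- guide_mouth (a point): Point on the stand at the -x ends of the brass strips, mid-channel, on the base plate's top face: (-75, 0, 12) mm in the stand's frame, axes as the stand. With the gauge home, gauge_shoulder lies here.
- ring_seat (a point): Centre of the upper rim of the red ring, moves with it: (0, 0, 62) in the stand's frame when up. Ring 56 inside, 80 outside diameter, 12 high, on sprung legs with ears (to 60 from the axis). Under it at x -40, y 0 of the stand a foot 12 (x) by 16 (y) reaches down to z 33: a gap of 21 over the base plate, where the blade goes. The seated flask's origin is about 9 below this point. mm
- ring (a joint): How far the ring is pressed down, m: 0 up, 0.016 with its foot on the blade, 0.021 bottomed without blade. Spring: 4 N at 0, 12 N at 0.016; the ring weighs 1.2 N; the flask alone sinks it 3 mm at most. Bringing the foot onto the blade takes a steady push of 7 to 9 N on the flask; 12 to 20 N bears firmly, and must be kept up (a hand that stops and relaxes at first touch lets the foot lift).
- gauge: Loose flat gauge, 90 g, lying flat. Origin under the centre of its yellow handle block (40 x 40, 8 thick); z up. Steel blade 24 wide, 5 thick, underside flush with the block's, runs to +x from the block's front face (x 20) to its rounded tip (x 75). Upright yellow fin on the block is the grip: 36 long (x), 12 thick (y), z 8 to 42. mm
- gauge_shoulder (a point): Middle of the lower edge of the handle block's front face (the shoulders): (20, 0, 0) mm in the gauge's frame.
- flask: Loose round amber glass flask standing upright, about 0.18 to 0.35 kg, 135 high. Origin at the centre of its flat underside, z up. Ball-shaped belly of radius 38 about z = 33.5; straight neck 24 in diameter from z = 70 to 126 (the grip), lip 30 in diameter above. mm.
- canister: Bystander: closed blue ceramic canister, 108 across, 147 high; origin under its centre.
- stopper: Bystander: green glass stopper standing on its head, 34 across, 45 high; origin under its centre.
- saltjar: Bystander: white salt jar with wooden cap, 60 across, 90 high; origin under its centre.
- bowl: Bystander: small white bowl, 110 across, 45 high; origin under its centre.
- mill: Bystander: dark wooden pepper mill, 54 across, 145 high; origin under its centre.
Mind the look-alikes: they are no part of the job. What is shaped like the flask but pink or purple is not meant.

How it is judged:
By the outcome, as a careful person would: the job done as asked, in the order asked, and still so for the second after the job is handed in, while the arm keeps its last pose, push and grip.
It also fails if it takes over 58 s, if anything falls off the work surface, if the arm or the gripper's body presses on something with over 40 N, if the wrist force passes 120 N, or if a joint passes its speed limit or range.

ROBOT

A 6-joint arm with a two-finger parallel gripper is mounted at the origin on the work surface. World frame = base frame: x ahead of the robot, y to its left, z up, the work surface at z = 0. Lengths are in m, angles in rad, forces in N, time in s.
With the tool pointing down it reaches from about 0.325 to 0.775 m from the base axis. Payload 5.5 kg.
Tool frame: the origin (TCP) lies between the finger pads; the fingertips stand ahead of it and the grasp point (between the pads) lies 5 mm behind it (bot.nose_length is the x of the fingertips in the tool frame, in m); x points along the fingers, z is the direction in which the jaws open and shut, and the axes are right-handed (so a half turn about x gives the same grasp; the last joint's range is limited). The gripper opens to 85 mm and grips with 20 to 120 N. Pads are 22 mm wide; open, the fingers measure 114 mm over their backs; the gripper's body (76 mm by 85 mm) begins 54 mm behind the grasp point. The pads swing forward as they close: fully open they stand 13 mm farther back than shut.
Start: joints at [1.086, 0.091, 1.231, -0, 1.82, -0.057], TCP at [0.249, 0.546, 0.245] pointing down, gripper open.
Joint ranges: [-2.87, 2.87], [-0.86, 2.18], [0.17, 2.46], [-1.51, 4.65], [0.06, 2.69], [-2.65, 2.65]. Speed limits (rad/s): [2.57, 2.57, 3.01, 3.14, 3.14, 3.14].

INTERFACE

Orientations are given as a unit quaternion [x, y, z, w].
In Python, from station import bot gives the robot as it stands.
- The arm moves only by the tool move_arm, never from a script. Its argument "motion" is a list of rows, each an object with "delta_pos": the shift along the tool's x, y, z normalised to -1 to 1, where 1 is 15 cm, a list of three; "delta_rot": the turn, a rotation vector about the tool's x, y, z normalised to -1 to 1, where 1 is 360 degrees, a list of three; "hand": the closure, from 0 (fully open) to 1 (shut). In form: [{"delta_pos": [x, y, z], "delta_rot": [wx, wy, wz], "hand": hand}, ...]. A call has 1 to 5 rows; each row is the pose to reach, as a shift and turn from the pose measured when the call began, along the tool's axes at that moment, turning the shorter way round; what a row does not reach only later rows make up. A row lasts 1/12 s, in which the tool goes at most 41.7 mm and 7.16 degrees, less where a joint would pass 70% of its speed; a pose out of reach is approached as far as the arm can. A call with a number of a shift or a turn outside -1 to 1 is refused whole. A call with a gripper value outside its range is refused whole. The fingers move at their own pace and stop on an object; the grip force is fixed at half the most. Time passes only in rows, so rows that repeat a pose let the fingers close. It gives the time, the measured TCP pose, the force and the opening at its end, in the units of the state.
- bot.read_state(): the state, without advancing time (a new reading comes with each control period).
- bot.grab_frame(name): name is "side" or "top"; returns a dict with "frame" (480x640x3 uint8, blue, green, red), "vertical_fov" (degrees; the focal length in pixels is half the picture's height over the tangent of half this angle, whatever the lens; pixels are square), "cx", "cy" (the principal point, pixels), "pose" (4x4, takes a point from camera to world coordinates). Camera axes: x right, y up, looking along -z (the intrinsics and any distortion apply to the point x, -y, -z); pixel columns grow to the right and rows downward; lengths in m; the calibration is good to about 2 mm. A picture is of the moment at which its call begins. There is no depth.
- bot.close_job(): hands the job in, once; it reports no verdict.
The state is a dict: "time_s": time; "q": joint angles; "dq": joint speeds; "joint_efforts": joint torques, N m; "ee_pos": TCP position; "tool_rot": TCP orientation; "contact_force": force on the tool from outside, world axes, zero at the start; "wrist_torque": the same for the moment, N m; "finger_gap": opening from 0.0 (shut) to 1.0 (fully open).
Only numpy, scipy, OpenCV 4.12 (cv2) and the standard library are available. Lean on these libraries where they do the work, as an engineer would, in place of code of your own. Each camera call takes 0.05 s, during which the arm holds its last target.

## Working session

There is one attempt and no reset: what is moved stays moved. The work goes in short steps, Python scripts to look and compute and a tool call to move; the robot and the scene stay as the last step left them, time stands still between calls to the robot, and variables do not carry over. Pictures are saved under pics/ and viewed, and the job is handed in when it is done.

Besides the shell and the picture viewer there is one more tool, called by a JSON object that holds its "name" and its "arguments". move_arm: Moves the arm, as the interface text tells. Scaled input: -1 to 1 covers 15 cm each way for a shift and 360 degrees each way for a turn. Its arguments: {"type":"object","properties":{"motion":{"type":"array","items":{"type":"object","properties":{"delta_pos":{"type":"array","items":{"type":"number","minimum":-1,"maximum":1}},"delta_rot":{"type":"array","items":{"type":"number","minimum":-1,"maximum":1}},"hand":{"type":"number"}}}}},"required":["motion"]}

```bash
ls; mkdir -p pics; python3 - <<'E'
from station import bot
import cv2,numpy as np
s=bot.read_state();print(s); print(bot.nose_length)
for n in("side","top"):
    f=bot.grab_frame(n);cv2.imwrite(f"pics/{n}0.png",f["frame"]);np.save(f"pics/{n}0.npy",f["frame"])
    print(n,f["vertical_fov"],f["cx"],f["cy"],np.round(f["pose"],4).tolist(),[k for k in f])
E
```

```text
pics
{'time_s': 0.0, 'q': array([ 1.08627443e+00,  9.18876768e-02,  1.23191797e+00, -9.02709103e-06,
        1.81978775e+00, -5.66893419e-02]), 'dq': array([ 0.00054146,  0.00254982, -0.0004504 ,  0.00016077, -0.00017478,
        0.00077937]), 'joint_efforts': array([ 2.09035803e-03, -4.58735847e+01, -4.18028283e+01,  3.32030650e-04,
        1.11829431e-02,  1.81537422e-05]), 'ee_pos': array([0.24881769, 0.54569205, 0.24411547]), 'tool_rot': array([-0.38280937,  0.59536208,  0.38210743,  0.59413374]), 'contact_force': array([-0.25411498, -0.50842309,  0.34412103]), 'wrist_torque': array([ 0.00375418, -0.02430637,  0.00792277]), 'finger_gap': 1.001181181877593}
0.014
side 49.68662867990698 314.6298344909865 238.72607362530414 [[0.8489, 0.3298, -0.413, 0.0683], [-0.5282, 0.5033, -0.6839, -0.8364], [-0.0177, 0.7987, 0.6015, 0.7818], [0.0, 0.0, 0.0, 1.0]] ['frame', 'vertical_fov', 'cx', 'cy', 'pose']
top 53.572444881138686 324.4780627452381 240.42659000179333 [[-0.0088, 0.996, -0.0892, 0.4797], [-0.9999, -0.0082, 0.0069, -0.0036], [0.0061, 0.0893, 0.996, 1.1624], [0.0, 0.0, 0.0, 1.0]] ['frame', 'vertical_fov', 'cx', 'cy', 'pose']
```

View pics/side0.png

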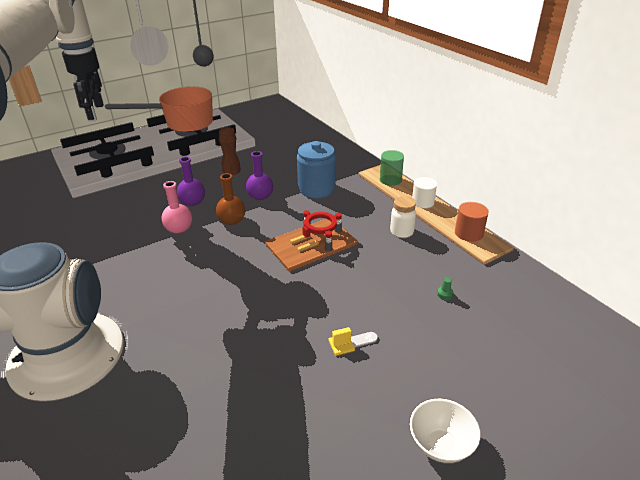

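View pics/top0.png

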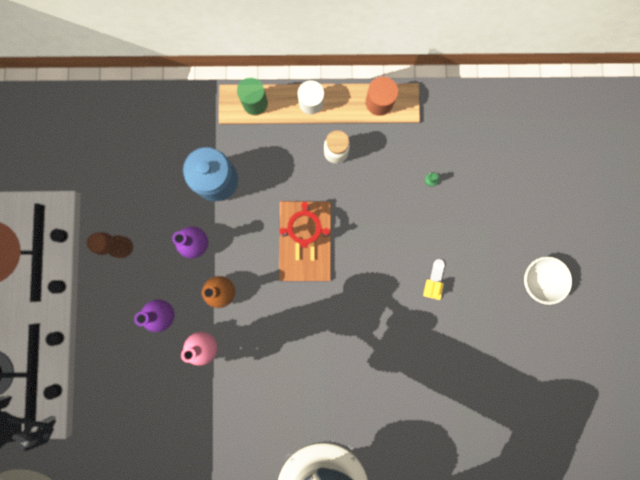

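The top view shows the amber flask at (218,292), the stand's ring at (304,228), and the gauge at (434,285). The look-alikes are purple at (190,242) and (157,316), and pink at (200,349). The dark mill is at (110,243). Next I'll measure from colour masks and check a close crop.

```bash
cat > h.py <<'E'
import numpy as np,cv2
from station import bot
from scipy.spatial.transform import Rotation as R
def grab(n,name=None):
    f=bot.grab_frame(n)
    if name: cv2.imwrite(f"pics/{name}.png",f["frame"]); 
    return f
def ray(f,px):
    px=np.atleast_2d(np.asarray(px,float));F=240/np.tan(np.radians(f["vertical_fov"])/2)
    d=np.c_[(px[:,0]-f["cx"])/F,-(px[:,1]-f["cy"])/F,-np.ones(len(px))]
    P=np.asarray(f["pose"]);return P[:3,3],d@P[:3,:3].T
def plane(f,px,z):
    o,d=ray(f,px);return o+d*((z-o[2])/d[:,2])[:,None]
def proj(f,X):
    X=np.atleast_2d(X);P=np.asarray(f["pose"]);c=(X-P[:3,3])@P[:3,:3];F=240/np.tan(np.radians(f["vertical_fov"])/2)
    return np.c_[f["cx"]-F*c[:,0]/c[:,2],f["cy"]+F*c[:,1]/c[:,2]]
def tri(fa,pa,fb,pb):
    oa,da=ray(fa,pa);ob,db=ray(fb,pb);da=da[0]/np.linalg.norm(da[0]);db=db[0]/np.linalg.norm(db[0])
    A=sum(np.eye(3)-np.outer(d,d) for d in(da,db));b=sum((np.eye(3)-np.outer(d,d))@o for o,d in((oa,da),(ob,db)))
    X=np.linalg.solve(A,b);n=np.cross(da,db);return X,abs((ob-oa)@n)/np.linalg.norm(n)
def hsv(f): return cv2.cvtColor(f["frame"],cv2.COLOR_BGR2HSV)
def mask(f,lo,hi,box=None):
    m=cv2.inRange(hsv(f),np.array(lo),np.array(hi))
    if box: 
        k=np.zeros_like(m);x0,y0,x1,y1=box;k[y0:y1,x0:x1]=255;m&=k
    return m
def pts(m): return np.argwhere(m>0)[:,::-1].astype(float)
def crop(f,box,s,name):
    x0,y0,x1,y1=box;cv2.imwrite(f"pics/{name}.png",cv2.resize(f["frame"][y0:y1,x0:x1],None,fx=s,fy=s,interpolation=cv2.INTER_NEAREST))
def rel(dx,dw=(0,0,0)):
    "world shift m, world rotvec rad -> normalised tool units"
    T=R.from_quat(bot.read_state()["tool_rot"]);return np.round(T.inv().apply(dx)/.15,4),np.round(T.inv().apply(dw)/(2*np.pi),4)
E
python3 - <<'E'
from h import *
a=grab("top");b=grab("side")
crop(a,(150,190,350,370),4,"c_top");crop(b,(150,140,370,280),3,"c_side")
crop(a,(410,240,460,310),8,"c_g")
def box(m):
    p=pts(m);return len(p),p.min(0),p.max(0),p.mean(0)
for n,f,bx in(("top",a,(410,240,460,310)),("side",b,(310,310,400,370))):
    m=mask(f,(20,120,100),(35,255,255),bx);print("yellow",n,box(m))
    m=mask(f,(0,0,150),(180,60,255),bx);print("blade",n,box(m))
m=mask(a,(0,180,80),(4,255,255),(270,190,340,260))|mask(a,(176,180,80),(180,255,255),(270,190,340,260));print("red",box(m))
m=mask(a,(4,150,30),(14,255,255),(195,265,245,315));print("amber",box(m))
E
```

```text
yellow top (294, array([424., 279.]), array([443., 299.]), array([433.17006803, 289.36734694]))
blade top (1181, array([410., 240.]), array([459., 309.]), array([430.70702794, 271.85351397]))
yellow side (528, array([328., 327.]), array([354., 355.]), array([341.0530303 , 341.18939394]))
blade side (269, array([350., 328.]), array([377., 345.]), array([363.88104089, 337.99628253]))
red (495, array([281., 203.]), array([328., 246.]), array([304.7030303, 226.7959596]))
amber (657, array([202., 277.]), array([233., 306.]), array([218.35768645, 291.6347032 ]))
```

View pics/c_top.png

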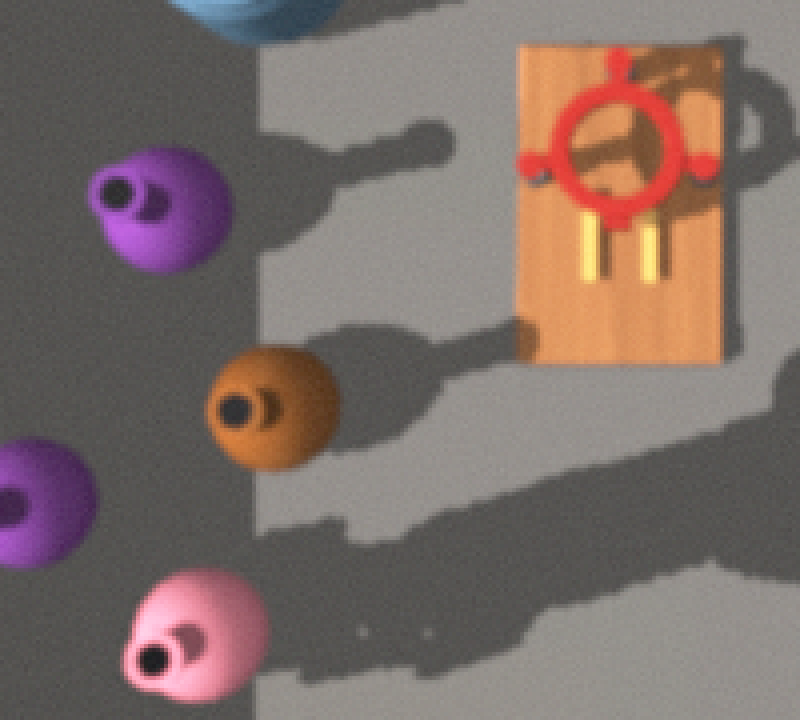

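View pics/c_side.png

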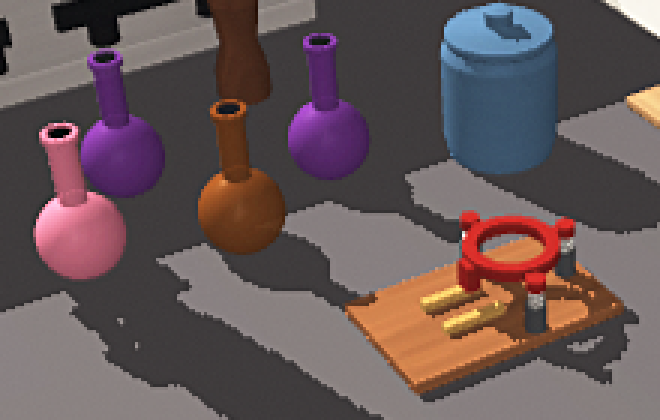

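View pics/c_g.png

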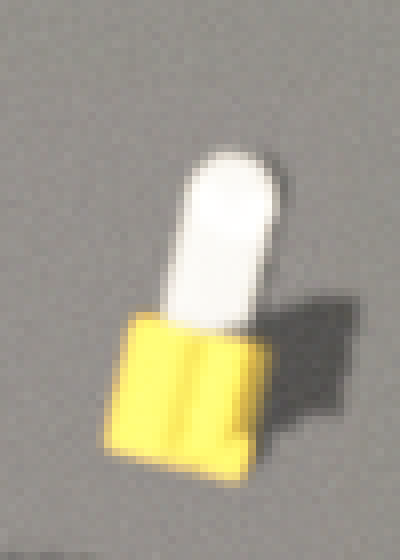

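```bash
cat > m.py <<'E'
from h import *
def sub(m): 
    c=max(cv2.findContours(m,cv2.RETR_EXTERNAL,cv2.CHAIN_APPROX_NONE)[0],key=cv2.contourArea);return c
a=grab("top");b=grab("side")
# plate
m=mask(a,(5,60,50),(30,255,255),(272,195,340,290))
m|=mask(a,(0,150,80),(5,255,255),(281,195,329,260))
m=cv2.morphologyEx(m,cv2.MORPH_OPEN,np.ones((3,3)))
P=plane(a,sub(m)[:,0],.012)[:,:2]
r=cv2.minAreaRect((P*1000).astype(np.float32));print("plate",r)
# edges via line fits
for nm,s in(("left",P[:,1]>P[:,1].max()-.003),("right",P[:,1]<P[:,1].min()+.004),("near",P[:,0]<P[:,0].min()+.004),("far",P[:,0]>P[:,0].max()-.004)):
    l=cv2.fitLine((P[s]*1000).astype(np.float32),cv2.DIST_HUBER,0,.01,.01).ravel();print(nm,s.sum(),l[2:],np.degrees(np.arctan2(l[1],l[0])))
# ring
m=mask(a,(0,180,80),(4,255,255),(270,190,340,260))|mask(a,(176,180,80),(180,255,255),(270,190,340,260))
cs,h=cv2.findContours(m,cv2.RETR_CCOMP,cv2.CHAIN_APPROX_NONE)
for c,hh in zip(cs,h[0]):
    if len(c)>40:
        q=plane(a,c[:,0],.062)*1000;print("ring",hh[3],cv2.minEnclosingCircle(q[:,:2].astype(np.float32)),cv2.fitEllipse(q[:,:2].astype(np.float32)))
# strips: yellow
m=mask(a,(20,90,170),(35,255,255),(290,235,325,268));n,_,st,ce=cv2.connectedComponentsWithStats(m)
for i in range(1,n):
    if st[i,4]>10: print("strip",st[i],plane(a,ce[i],.020))
# flask
for nm,f,bx in(("top",a,(195,265,245,315)),("side",b,(210,165,250,230))):
    m=mask(f,(4,150,30),(16,255,255),bx);cv2.imwrite(f"pics/m_{nm}.png",m)
    p=sub(m)[:,0].astype(np.float32)
    print(nm,cv2.minEnclosingCircle(p),p.min(0),p.max(0))
# gauge
m=mask(a,(20,110,100),(35,255,255),(415,240,455,310));r=cv2.minAreaRect((plane(a,sub(m)[:,0],.008)[:,:2]*1000).astype(np.float32));print("block",r)
m=mask(a,(0,0,190),(180,60,255),(428,255,448,283));c=sub(m)[:,0];q=(plane(a,c,.005)[:,:2]*1000).astype(np.float32);print("blade",cv2.minAreaRect(q))
e=cv2.minAreaRect(q);print(cv2.boxPoints(e)); M=q.mean(0);pp=(plane(a,pts(m),.005)[:,:2]*1000);ev=np.linalg.svd(pp-pp.mean(0),full_matrices=False)[2][0];print(pp.mean(0),np.degrees(np.arctan2(ev[1],ev[0])))
E
python3 m.py
```

```text
plate ((582.5648193359375, 37.89376449584961), (125.73680877685547, 195.24562072753906), 89.435791015625)
left 72 [577.82965  98.86367] -0.015861996
right 78 [604.53516  -25.194038] -0.5642187
near 51 [484.88007   25.162695] 89.49665
far 53 [680.17426   52.858246] 89.55611
ring -1 ((610.462890625, 35.25834655761719), 56.26132583618164) ((612.0965576171875, 35.72422409057617), (86.54351806640625, 92.09043884277344), 5.1898369789123535)
ring 0 ((609.909423828125, 36.84756088256836), 31.18292236328125) ((610.148681640625, 36.90650177001953), (58.13193130493164, 60.574771881103516), 117.92832946777344)
strip [296 243   3  17  49] [[0.55627159 0.05490865 0.02      ]]
strip [311 247   3  13  39] [[0.55193277 0.01878938 0.02      ]]
top ((217.60000610351562, 291.3999938964844), 15.815274238586426) [202. 277.] [233. 306.]
side ((231.0, 193.9915313720703), 30.075153350830078) [216. 165.] [244. 224.]
block ((462.641357421875, -273.5455017089844), (44.53996276855469, 42.22573471069336), 76.5047836303711)
blade ((509.4619445800781, -285.1348571777344), (27.440547943115234, 54.54522705078125), 75.25777435302734)
[[ 479.59573 -291.46338]
 [ 532.34534 -305.34357]
 [ 539.3281  -278.80634]
 [ 486.57855 -264.92615]]
[ 508.88468244 -284.7913747 ] 164.33576025847213
```

```bash
python3 - <<'E'
from h import *
a=grab("top");b=grab("side")
print(tri(a,[218.2,291.6],b,[230.2,209.6]),tri(a,[208.6,292.4],b,[226.2,175.8]))
print(plane(a,[218.2,291.6],.0335),plane(b,[230.2,209.6],.0335),plane(a,[208.6,292.4],.135),plane(b,[226.2,175.8],.135))
# others
for n,p,z in(("purpleR",[181,239],.135),("purpleL",[140,319],.135),("pink",[188,355],.135),("mill",[97,243],.145),("canister",[205,168],.147),("salt",[338,138],.09),("stopper",[432,178],.04),("bowl",[548,281],.045)): print(n,plane(a,p,z).round(3))
T=R.from_quat(bot.read_state()["tool_rot"]);print(T.as_matrix().round(3))
print(proj(b,[.61,.037,.062]),proj(a,[.61,.037,.062]))
# blade pts in side view at z=.005
m=mask(b,(0,0,150),(180,60,255),(345,320,382,352));pp=plane(b,pts(m),.005)*1000;print(pp.mean(0),np.degrees(np.arctan2(*np.linalg.svd((pp-pp.mean(0))[:,:2],full_matrices=False)[2][0][::-1])))
crop(b,(315,315,395,365),10,"c_gs")
E
```

```text
(array([0.46260488, 0.23940137, 0.03578923]), np.float64(0.0017504574193859574)) (array([0.46320862, 0.23776146, 0.13718296]), np.float64(0.0028680176125740575))
[[0.46177159 0.24026933 0.0335    ]] [[0.46456553 0.24221859 0.0335    ]] [[0.46186443 0.23889065 0.135     ]] [[0.46575612 0.24055559 0.135     ]]
purpleR [[0.577 0.3   0.135]]
purpleL [[0.407 0.384 0.135]]
pink [[0.33  0.281 0.135]]
mill [[0.569 0.477 0.145]]
canister [[0.731 0.247 0.147]]
salt [[ 0.813 -0.044  0.09 ]]
stopper [[ 0.729 -0.271  0.04 ]]
bowl [[ 0.48  -0.535  0.045]]
[[-0.    -0.91   0.415]
 [-0.     0.415  0.91 ]
 [-1.     0.    -0.   ]]
[[319.28524397 220.79839633]] [[303.65822728 227.04260353]]
[ 510.44165981 -284.29220067    5.        ] -15.819044853163263
```

View pics/c_gs.png

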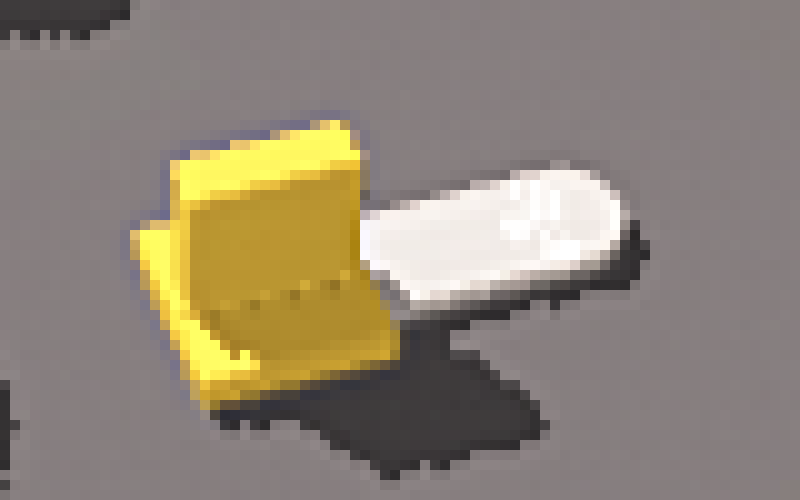

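The measurements agree with the sizes given:

| Item | Measured (m) | Check |
|---|---|---|
| Stand origin | (0.610, 0.037), yaw -0.4° | Plate measures 126 x 195 mm |
| Gauge origin | (0.4636, -0.2726), yaw -15° | Only yellow-handled gauge in view |
| Flask | (0.463, 0.240) | Two views put the belly at z 36 mm and the lip at 137 mm |

The flask look-alikes at (190,242), (157,316) and (200,349) in the top view are purple or pink. The amber one at (218,292) is the right one.

I'll move toward the gauge at a safe height.

{"name": "move_arm", "arguments": {"motion": [{"delta_pos":[0,-0.14,-0.175],"delta_rot":[0,0,0],"hand":0},{"delta_pos":[0,-0.31,-0.38],"delta_rot":[0,0,0],"hand":0},{"delta_pos":[0,-0.48,-0.59],"delta_rot":[0,0,0],"hand":0},{"delta_pos":[0,-0.65,-0.8],"delta_rot":[0,0,0],"hand":0},{"delta_pos":[0,-0.8,-0.98],"delta_rot":[0,0,0],"hand":0}]}}

```text
time_s: 0.82
ee_pos: [0.2972, 0.3603, 0.2452]
tool_rot: [-0.383, 0.595, 0.382, 0.595]
contact_force: [-0.1, -0.4, 0.4]
finger_gap: 1.0
```

{"name": "move_arm", "arguments": {"motion": [{"delta_pos":[0,-0.16,-0.196],"delta_rot":[0,0,0],"hand":0},{"delta_pos":[0,-0.32,-0.392],"delta_rot":[0,0,0],"hand":0},{"delta_pos":[0,-0.48,-0.59],"delta_rot":[0,0,0],"hand":0},{"delta_pos":[0,-0.65,-0.8],"delta_rot":[0,0,0],"hand":0},{"delta_pos":[0,-0.8,-0.98],"delta_rot":[0,0,0],"hand":0}]}}

```text
time_s: 1.23
ee_pos: [0.3454, 0.1747, 0.2456]
tool_rot: [-0.383, 0.594, 0.382, 0.595]
contact_force: [0.2, 0.6, 0.0]
finger_gap: 1.0
```

{"name": "move_arm", "arguments": {"motion": [{"delta_pos":[0,-0.16,-0.196],"delta_rot":[0,0,0],"hand":0},{"delta_pos":[0,-0.32,-0.392],"delta_rot":[0,0,0],"hand":0},{"delta_pos":[0,-0.48,-0.59],"delta_rot":[0,0,0],"hand":0},{"delta_pos":[0,-0.65,-0.8],"delta_rot":[0,0,0],"hand":0},{"delta_pos":[0,-0.8,-0.98],"delta_rot":[0,0,0],"hand":0}]}}

```text
time_s: 1.65
ee_pos: [0.3936, -0.0112, 0.2461]
tool_rot: [-0.383, 0.594, 0.382, 0.596]
contact_force: [-0.1, 0.0, -0.7]
finger_gap: 0.999
```

{"name": "move_arm", "arguments": {"motion": [{"delta_pos":[0.05,-0.14,-0.17],"delta_rot":[-0.005,0,0],"hand":0},{"delta_pos":[0.1,-0.28,-0.34],"delta_rot":[-0.01,0,0],"hand":0},{"delta_pos":[0.15,-0.42,-0.51],"delta_rot":[-0.015,0,0],"hand":0},{"delta_pos":[0.2,-0.57,-0.69],"delta_rot":[-0.02,0,0],"hand":0},{"delta_pos":[0.25,-0.72,-0.86],"delta_rot":[-0.0258,0,0],"hand":0}]}}

```text
time_s: 2.07
ee_pos: [0.4384, -0.1753, 0.2088]
tool_rot: [-0.431, 0.561, 0.428, 0.563]
contact_force: [1.0, 0.1, -0.1]
finger_gap: 1.002
```

```bash
cat >> h.py <<'E'
def to(x,y,z,yaw=None):
    "yaw: world angle (deg) of tool z"
    s=bot.read_state();T=R.from_quat(s["tool_rot"]);M=T.as_matrix();c=np.degrees(np.arctan2(M[1,2],M[0,2]))
    dw=(0,0,0)
    if yaw is not None:
        # full target: tool x down
        t=np.radians(yaw);tz=np.array([np.cos(t),np.sin(t),0]);tx=np.array([0,0,-1.]);G=R.from_matrix(np.c_[tx,np.cross(tz,tx),tz]);dw=(G*T.inv()).as_rotvec()
    print("t",round(s["time_s"],2),"at",s["ee_pos"].round(4),"yaw",c.round(2),"F",s["contact_force"].round(1),"gap",round(s["finger_gap"],3));print("move",*rel(np.array([x,y,z])-s["ee_pos"],dw))
E
python3 -c "
from h import *
to(.4636,-.2726,.08,74.8)"
```

```text
t 2.07 at [ 0.4384 -0.1753  0.2088] yaw 74.81 F [ 1.   0.1 -0.1] gap 1.002
move [ 0.8601 -0.3289 -0.5816] [ 0.     -0.      0.0006]
```

{"name": "move_arm", "arguments": {"motion": [{"delta_pos":[0.1,-0.08,-0.14],"delta_rot":[0,0,0],"hand":0.3},{"delta_pos":[0.3,-0.16,-0.29],"delta_rot":[0,0,0],"hand":0.45},{"delta_pos":[0.5,-0.25,-0.44],"delta_rot":[0,0,0],"hand":0.45},{"delta_pos":[0.7,-0.329,-0.582],"delta_rot":[0,0,0],"hand":0.45},{"delta_pos":[0.78,-0.329,-0.582],"delta_rot":[0,0,0.0006],"hand":0.45}]}}

```text
time_s: 2.48
ee_pos: [0.4619, -0.2751, 0.0867]
tool_rot: [-0.427, 0.563, 0.43, 0.561]
contact_force: [-0.5, -0.6, -2.1]
finger_gap: 0.544
```

```bash
python3 -c "
from h import *
to(.4636,-.2726,.027,74.8)
a=grab('top');crop(a,(370,230,500,330),6,'g1');b=grab('side');crop(b,(300,260,420,370),5,'g1s')
"
```

```text
t 2.48 at [ 0.4619 -0.2751  0.0867] yaw 74.64 F [-0.5 -0.6 -2.1] gap 0.544
move [ 0.3979 -0.0089  0.0187] [-0.0004  0.0001 -0.0009]
```

View pics/g1s.png

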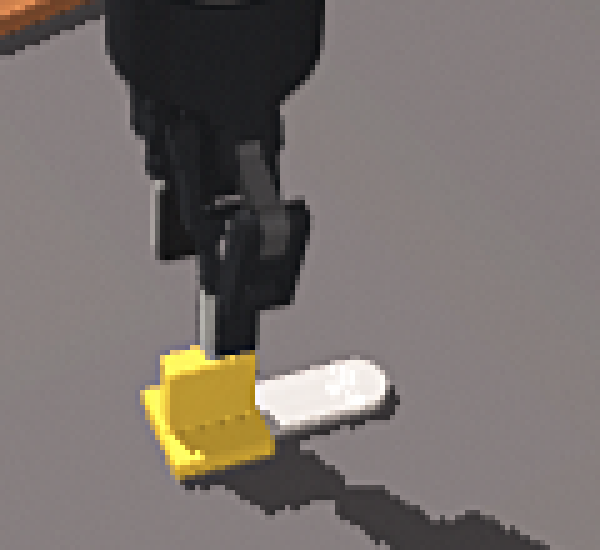

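View pics/g1.png

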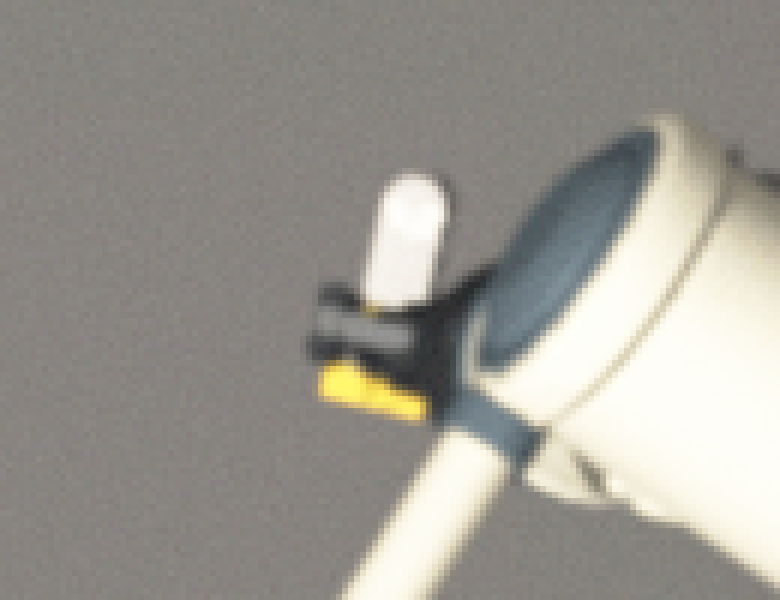

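The side crop shows the open fingers straddling the fin, at about (210,350). In the top crop the hand is centred over the block. I'll descend and close.

{"name": "move_arm", "arguments": {"motion": [{"delta_pos":[0.1,-0.009,0.019],"delta_rot":[0,0,0],"hand":0.45},{"delta_pos":[0.25,-0.009,0.019],"delta_rot":[0,0,0],"hand":0.45},{"delta_pos":[0.37,-0.009,0.019],"delta_rot":[0,0,0],"hand":0.45},{"delta_pos":[0.398,-0.009,0.019],"delta_rot":[0,0,0],"hand":0.45},{"delta_pos":[0.398,-0.009,0.019],"delta_rot":[0,0,0],"hand":0.6}]}}

```text
time_s: 3.0
ee_pos: [0.4635, -0.2685, 0.0289]
tool_rot: [-0.427, 0.563, 0.432, 0.561]
contact_force: [0.4, 0.7, -0.5]
finger_gap: 0.421
```

{"name": "move_arm", "arguments": {"motion": [{"delta_pos":[0,0,0],"delta_rot":[0,0,0],"hand":1},{"delta_pos":[0,0,0],"delta_rot":[0,0,0],"hand":1},{"delta_pos":[0,0,0],"delta_rot":[0,0,0],"hand":1},{"delta_pos":[0,0,0],"delta_rot":[0,0,0],"hand":1},{"delta_pos":[0,0,0],"delta_rot":[0,0,0],"hand":1}]}}

```text
time_s: 3.42
ee_pos: [0.4648, -0.2691, 0.0317]
tool_rot: [-0.428, 0.562, 0.431, 0.562]
contact_force: [-0.5, 1.9, 7.1]
finger_gap: 0.128
```

```bash
python3 -c "
from h import *
to(.44,-.2,.10,89.6)
a=grab('top','g2');b=grab('side');crop(b,(300,260,420,370),5,'g2s')
m=mask(a,(0,0,190),(180,60,255),(428,255,448,283));pp=plane(a,pts(m),.005)[:,:2]*1000;ev=np.linalg.svd(pp-pp.mean(0),full_matrices=False)[2][0];print(pp.mean(0),np.degrees(np.arctan(ev[1]/ev[0])))
"
```

```text
t 3.42 at [ 0.4648 -0.2691  0.0317] yaw 74.79 F [-0.5  1.9  7.1] gap 0.128
move [-0.4538  0.282   0.4022] [-0.0411  0.0004 -0.0005]
[ 513.02893727 -282.09813054] -25.435163699693845
```

View pics/g2s.png

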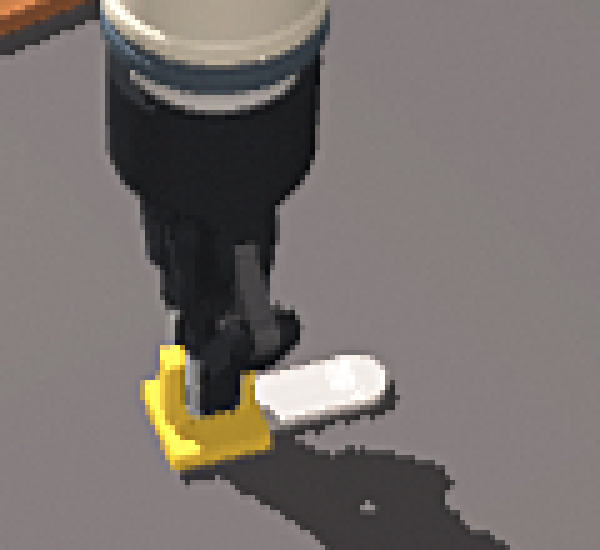

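{"name": "move_arm", "arguments": {"motion": [{"delta_pos":[-0.12,0,0],"delta_rot":[0,0,0],"hand":1},{"delta_pos":[-0.3,0.03,0.12],"delta_rot":[-0.01,0,0],"hand":1},{"delta_pos":[-0.455,0.09,0.32],"delta_rot":[-0.02,0,0],"hand":1},{"delta_pos":[-0.455,0.16,0.54],"delta_rot":[-0.03,0,0],"hand":1},{"delta_pos":[-0.455,0.24,0.757],"delta_rot":[-0.041,0.0004,-0.0005],"hand":1}]}}

```text
time_s: 3.93
ee_pos: [0.4612, -0.1499, 0.1033]
tool_rot: [-0.5, 0.501, 0.497, 0.502]
contact_force: [0.6, 1.2, -1.2]
finger_gap: 0.128
```

```bash
python3 -c "
from h import *
to(.453,.0375,.08,89.6)
"
```

```text
t 3.93 at [ 0.4612 -0.1499  0.1033] yaw 89.64 F [ 0.6  1.2 -1.2] gap 0.128
move [0.1526 0.0632 1.2493] [ 0.0001 -0.0003  0.0008]
```

{"name": "move_arm", "arguments": {"motion": [{"delta_pos":[0,0.01,0.2],"delta_rot":[0,0,0],"hand":1},{"delta_pos":[0,0.02,0.45],"delta_rot":[0,0,0],"hand":1},{"delta_pos":[0,0.04,0.7],"delta_rot":[0,0,0],"hand":1},{"delta_pos":[0,0.05,0.9],"delta_rot":[0,0,0],"hand":1},{"delta_pos":[0,0.06,0.98],"delta_rot":[0,0,0],"hand":1}]}}

```text
time_s: 4.35
ee_pos: [0.4528, 0.0006, 0.1038]
tool_rot: [-0.501, 0.499, 0.497, 0.502]
contact_force: [-0.3, 0.1, -0.3]
finger_gap: 0.132
```

{"name": "move_arm", "arguments": {"motion": [{"delta_pos":[0.05,0,0.12],"delta_rot":[0,0,0],"hand":1},{"delta_pos":[0.12,0,0.2],"delta_rot":[0,0,0],"hand":1},{"delta_pos":[0.153,0,0.26],"delta_rot":[0,0,0],"hand":1},{"delta_pos":[0.153,0,0.27],"delta_rot":[0,0,0],"hand":1},{"delta_pos":[0.153,0,0.27],"delta_rot":[0,0,0],"hand":1}]}}

```text
time_s: 4.77
ee_pos: [0.453, 0.0412, 0.0809]
tool_rot: [-0.501, 0.499, 0.498, 0.502]
contact_force: [-0.5, 1.2, -1.7]
finger_gap: 0.13
```

```bash
python3 -c "
from h import *
to(.453,.0375,.08,89.6)
a=grab('top');crop(a,(250,190,370,330),4,'g3');b=grab('side');crop(b,(230,190,390,330),5,'g3s')
"
```

```text
t 4.77 at [0.453  0.0412 0.0809] yaw 89.86 F [-0.5  1.2 -1.7] gap 0.13
move [ 0.006  -0.     -0.0247] [ 0.0007 -0.0001  0.001 ]
```

View pics/g3.png

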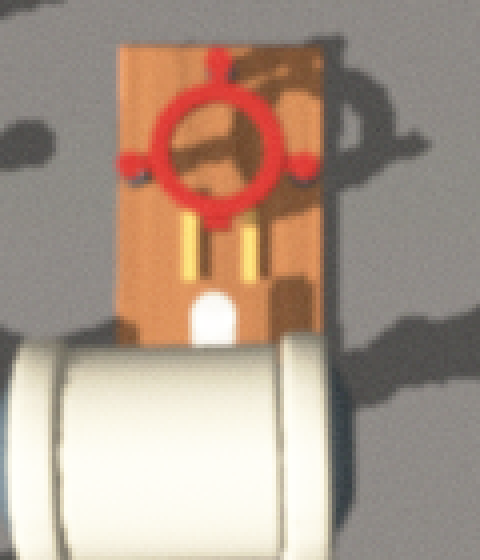

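View pics/g3s.png

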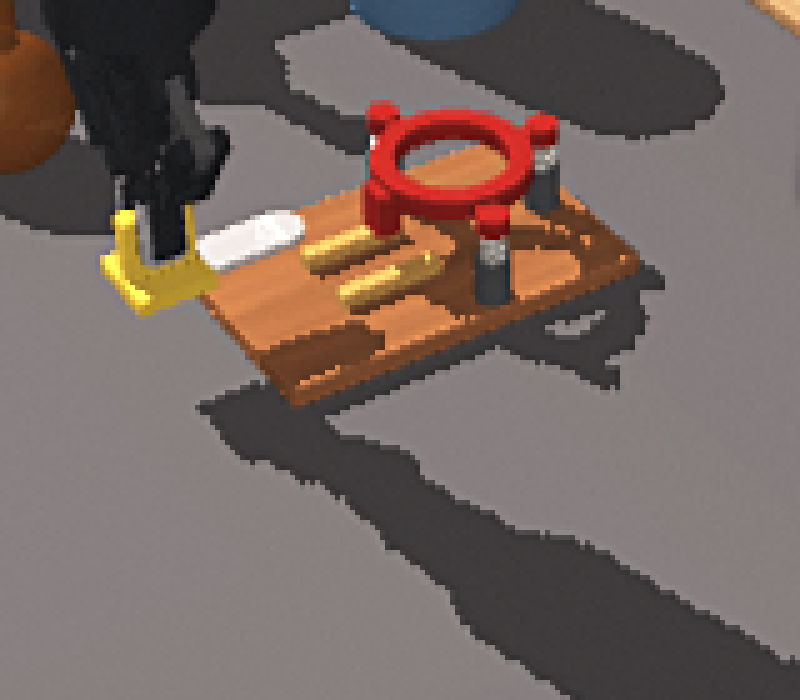

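```bash
cat > bl.py <<'E'
from h import *
import sys
z=float(sys.argv[1])
a=grab('top')
m=mask(a,(0,0,200),(180,50,255),(285,235,325,277));p=pts(m)
m2=mask(a,(20,90,170),(35,255,255),(290,235,325,268));n,_,st,ce=cv2.connectedComponentsWithStats(m2)
g=cv2.cvtColor(a["frame"],cv2.COLOR_BGR2GRAY).astype(float)
rows=[r for r in np.unique(p[:,1]) if (p[:,1]==r).sum()>4]
for r in rows:
    c=p[p[:,1]==r,0];q=plane(a,[[c.min()-.5,r],[c.max()+.5,r]],z)*1000
    # subpixel: saturation weighted
    w=np.clip(90-hsv(a)[int(r),int(c.min())-3:int(c.max())+4,1].astype(float),0,60);cc=(w*np.arange(c.min()-3,c.max()+4)).sum()/w.sum()
    print("row",r,"x",q[0,0].round(1),"y",q[:,1].round(1),"mid",q[:,1].mean().round(2),"wmid",(plane(a,[cc,r],z)[0,1]*1000).round(2))
for r in range(248,259):
    s=hsv(a)[r,:,:].astype(float);out=[]
    for lo,hi in((293,302),(308,317)):
        w=np.clip(s[lo:hi,2]-195,0,60);
        if w.sum()>0: out.append((plane(a,[(w*np.arange(lo,hi)).sum()/w.sum(),r],.02)[0,1]*1000).round(2))
    print(r,out,np.mean(out).round(2))
E
python3 bl.py .054; python3 - <<'E'
import cv2;from h import *
a=grab('top');print(hsv(a)[252,292:320].tolist())
E
```

```text
row 264.0 x 524.4 y [47.4 28.8] mid 38.09 wmid 38.34
row 265.0 x 522.1 y [49.7 28.8] mid 39.26 wmid 38.67
row 266.0 x 519.7 y [49.8 26.5] mid 38.11 wmid 38.61
row 267.0 x 517.4 y [49.8 26.5] mid 38.12 wmid 38.32
row 268.0 x 515.1 y [49.8 24.2] mid 36.97 wmid 38.1
row 269.0 x 512.8 y [52.1 26.5] mid 39.31 wmid 38.28
row 270.0 x 510.4 y [52.1 26.5] mid 39.32 wmid 38.61
row 271.0 x 508.1 y [52.1 26.5] mid 39.33 wmid 38.8
row 272.0 x 505.8 y [52.1 26.6] mid 39.34 wmid 38.66
row 273.0 x 503.5 y [52.1 26.6] mid 39.35 wmid 38.71
row 274.0 x 501.2 y [52.1 26.6] mid 39.36 wmid 38.74
row 275.0 x 498.8 y [49.8 -6. ] mid 21.94 wmid 26.4
248 [np.float64(57.4), np.float64(20.79)] 39.1
249 [np.float64(57.43), np.float64(20.85)] 39.14
250 [np.float64(57.33), np.float64(20.71)] 39.02
251 [np.float64(57.35), np.float64(20.99)] 39.17
252 [np.float64(57.28), np.float64(20.91)] 39.1
253 [np.float64(57.41), np.float64(20.89)] 39.15
254 [np.float64(57.37), np.float64(20.95)] 39.16
255 [np.float64(57.44), np.float64(20.9)] 39.17
256 [np.float64(57.45), np.float64(20.91)] 39.18
257 [np.float64(57.38), np.float64(20.83)] 39.11
258 [np.float64(57.32), np.float64(20.72)] 39.02
[[13, 145, 221], [13, 143, 224], [14, 143, 228], [18, 139, 243], [23, 132, 252], [24, 124, 254], [21, 136, 251], [17, 148, 200], [14, 145, 135], [13, 142, 126], [12, 143, 155], [12, 146, 195], [12, 150, 214], [12, 148, 212], [12, 146, 211], [13, 146, 212], [12, 149, 211], [14, 150, 218], [18, 137, 242], [23, 131, 252], [24, 129, 254], [22, 134, 251], [17, 148, 200], [13, 140, 133], [12, 134, 129], [12, 152, 163], [12, 144, 209], [13, 146, 223]]
```

```bash
python3 - <<'E'
from h import *
a=grab('top')
for r in range(246,262):
    s=hsv(a)[r].astype(float);o=[]
    for lo,hi in((293,301),(308,316)):
        w=np.clip(s[lo:hi,0]-14,0,12);o.append(plane(a,[(w*np.arange(lo,hi)).sum()/max(w.sum(),1e-9),r],.02)[0]*1000 if w.sum()>5 else np.full(3,np.nan))
    print(r,o[0][0].round(1),o[0][1].round(2),o[1][1].round(2),((o[0]+o[1])/2)[1].round(2))
E
```

```text
246 569.1 55.12 18.31 36.72
247 566.7 55.13 19.08 37.11
248 564.3 55.12 19.02 37.07
249 561.9 55.29 19.04 37.16
250 559.5 55.14 19.05 37.1
251 557.1 55.07 18.98 37.03
252 554.7 55.32 19.14 37.23
253 552.2 55.17 19.15 37.16
254 549.8 55.1 19.02 37.06
255 547.4 55.1 19.03 37.07
256 545.0 55.11 19.13 37.12
257 542.6 55.12 19.06 37.09
258 540.2 54.99 19.32 37.15
259 537.8 55.3 19.24 37.27
260 535.4 55.47 19.5 37.48
261 nan nan nan nan
```

Channel centre is y 37.1 mm and the strip ends are at x about 535 mm. The blade centre is at y 38.6, so I'll shift -1.5 mm and lower.

{"name": "move_arm", "arguments": {"motion": [{"delta_pos":[0.08,0,-0.01],"delta_rot":[0.0007,0,0.001],"hand":1},{"delta_pos":[0.16,0,-0.01],"delta_rot":[0.0007,0,0.001],"hand":1},{"delta_pos":[0.215,0,-0.01],"delta_rot":[0.0007,0,0.001],"hand":1},{"delta_pos":[0.215,0,-0.01],"delta_rot":[0.0007,0,0.001],"hand":1},{"delta_pos":[0.215,0,-0.01],"delta_rot":[0.0007,0,0.001],"hand":1}]}}

```text
time_s: 5.43
ee_pos: [0.4528, 0.0388, 0.0476]
tool_rot: [-0.497, 0.503, 0.498, 0.502]
contact_force: [0.6, -0.5, -0.9]
finger_gap: 0.128
```

```bash
python3 -c "
from h import *
to(.453,.0397,.0447,89.5)
b=grab('side');crop(b,(230,190,390,330),5,'g4s')
"; python3 bl.py .022 | grep row
```

```text
t 5.43 at [0.4528 0.0388 0.0476] yaw 89.48 F [ 0.6 -0.5 -0.9] gap 0.128
move [ 0.0195 -0.0013  0.0062] [-0.     -0.0001 -0.0003]
row 264.0 x 525.6 y [44.1 29.7] mid 36.9 wmid 36.03
row 265.0 x 523.2 y [46.5 27.3] mid 36.91 wmid 36.08
row 266.0 x 520.8 y [46.5 24.9] mid 35.72 wmid 36.03
row 267.0 x 518.5 y [48.9 25. ] mid 36.93 wmid 36.11
row 268.0 x 516.1 y [48.9 22.6] mid 35.75 wmid 36.24
row 269.0 x 513.7 y [48.9 22.6] mid 35.76 wmid 36.22
row 270.0 x 511.3 y [48.9 22.6] mid 35.77 wmid 36.21
row 271.0 x 508.9 y [48.9 22.6] mid 35.78 wmid 36.3
row 272.0 x 506.5 y [49.  22.6] mid 35.8 wmid 36.45
row 273.0 x 504.1 y [49.  22.6] mid 35.81 wmid 36.51
row 274.0 x 501.7 y [49.  25.1] mid 37.02 wmid 36.21
```

View pics/g4s.png

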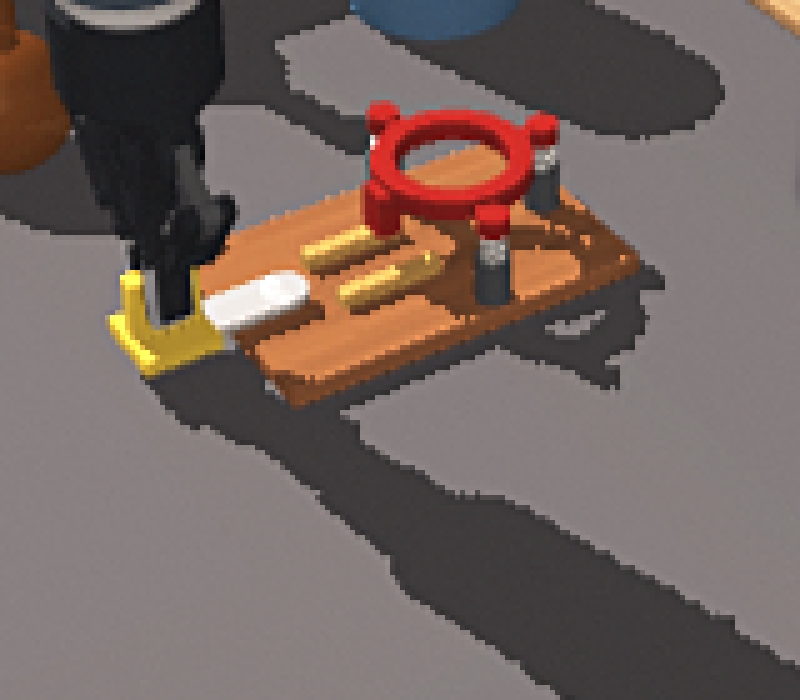

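{"name": "move_arm", "arguments": {"motion": [{"delta_pos":[0.01,0,0.006],"delta_rot":[0,0,0],"hand":1},{"delta_pos":[0.015,0,0.006],"delta_rot":[0,0,0],"hand":1},{"delta_pos":[0.015,-0.04,0.006],"delta_rot":[0,0,0],"hand":1},{"delta_pos":[0.015,-0.1,0.006],"delta_rot":[0,0,0],"hand":1},{"delta_pos":[0.015,-0.1,0.006],"delta_rot":[0,0,0],"hand":1}]}}

```text
time_s: 5.95
ee_pos: [0.4702, 0.0396, 0.0474]
tool_rot: [-0.499, 0.502, 0.497, 0.503]
contact_force: [-0.1, 0.2, -1.3]
finger_gap: 0.129
```

```bash
python3 -c "
from h import *
to(.515,.0397,.0437,89.5)
b=grab('side');crop(b,(230,190,390,330),5,'g5s');a=grab('top');crop(a,(270,210,350,310),6,'g5')
"; python3 bl.py .019 | grep row
```

```text
t 5.95 at [0.4702 0.0396 0.0474] yaw 89.5 F [-0.1  0.2 -1.3] gap 0.129
move [ 0.0254 -0.2988  0.003 ] [-0.     -0.0001  0.0004]
row 258.0 x 540.2 y [46.6 29.7] mid 38.13 wmid 37.67
row 259.0 x 537.8 y [49.  27.3] mid 38.14 wmid 37.24
row 260.0 x 535.4 y [49.  24.9] mid 36.95 wmid 37.44
row 261.0 x 533.0 y [49.  24.9] mid 36.97 wmid 37.29
row 262.0 x 530.6 y [51.4 25. ] mid 38.18 wmid 37.37
row 263.0 x 528.2 y [51.4 25. ] mid 38.19 wmid 37.27
row 264.0 x 525.8 y [49. 25.] mid 37.0 wmid 37.14
row 265.0 x 523.4 y [49.  27.4] mid 38.22 wmid 36.5
row 271.0 x 509.3 y [ 85.1 -10.9] mid 37.08 wmid 37.32
row 272.0 x 506.9 y [ 85.1 -10.9] mid 37.09 wmid 37.41
row 273.0 x 504.5 y [ 85.1 -10.9] mid 37.1 wmid 37.57
row 274.0 x 502.1 y [ 85.1 -10.9] mid 37.11 wmid 38.12
row 275.0 x 499.7 y [ 85.1 -10.8] mid 37.12 wmid 38.2
row 276.0 x 497.3 y [ 85.1 -10.8] mid 37.14 wmid 38.24
```

View pics/g5.png

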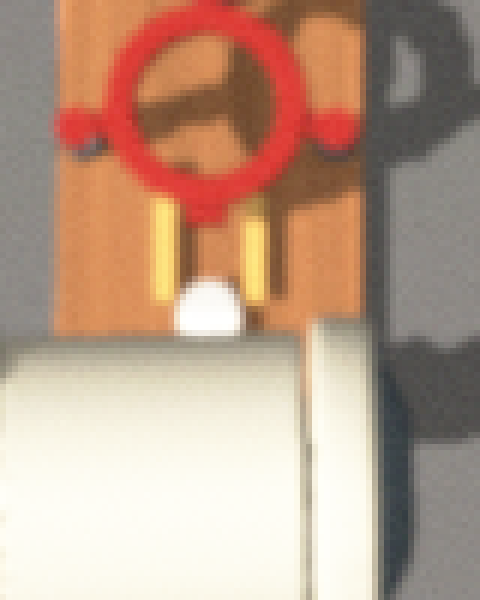

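View pics/g5s.png

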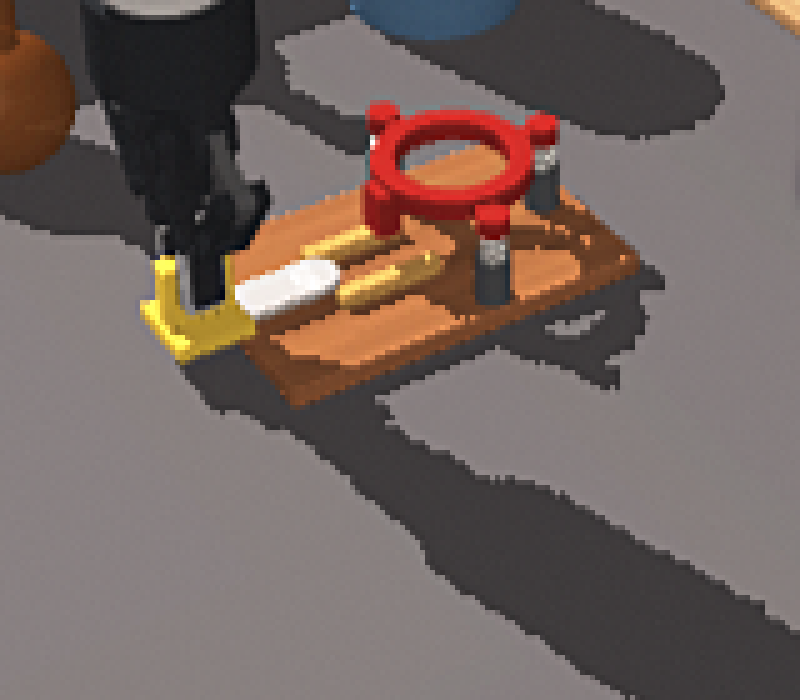

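The tip is entering between the strips, centred at about y 37.3 against 37.1. I'll slide on while lowering slightly.

{"name": "move_arm", "arguments": {"motion": [{"delta_pos":[0.02,-0.04,0],"delta_rot":[0,0,0],"hand":1},{"delta_pos":[0.025,-0.09,0],"delta_rot":[0,0,0],"hand":1},{"delta_pos":[0.025,-0.14,0],"delta_rot":[0,0,0],"hand":1},{"delta_pos":[0.025,-0.18,0],"delta_rot":[0,0,0],"hand":1},{"delta_pos":[0.025,-0.2,0],"delta_rot":[0,0,0],"hand":1}]}}

```text
time_s: 6.52
ee_pos: [0.4993, 0.0394, 0.0437]
tool_rot: [-0.498, 0.502, 0.498, 0.502]
contact_force: [-5.6, 0.4, 6.9]
finger_gap: 0.128
```

```bash
python3 -c "
from h import *
to(.515,.0397,.0437,89.5)
b=grab('side');crop(b,(230,190,390,330),5,'g6s')
"
```

```text
t 6.52 at [0.4993 0.0394 0.0437] yaw 89.5 F [-5.6  0.4  6.9] gap 0.128
move [-1.000e-04 -1.046e-01  2.800e-03] [-0.     -0.      0.0001]
```

View pics/g6s.png

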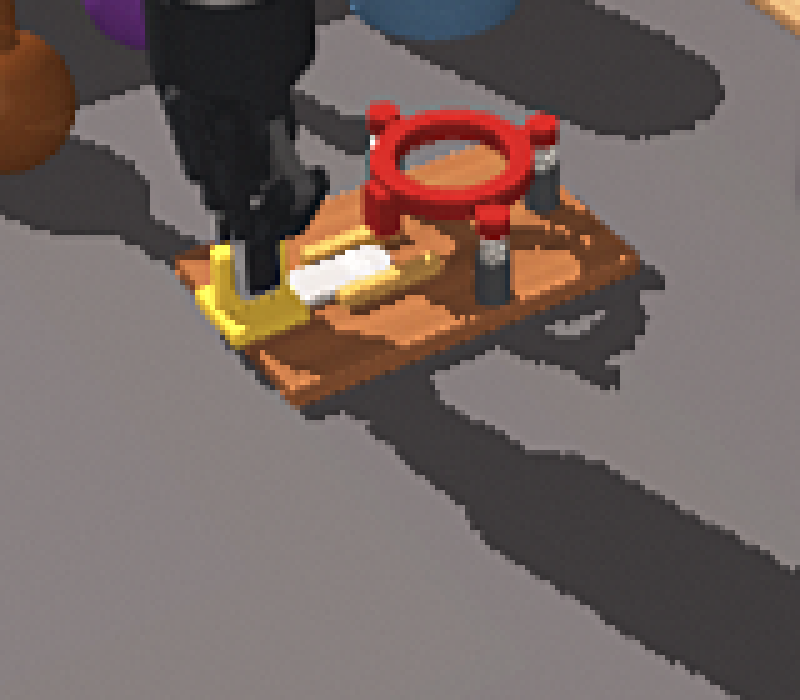

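The blade lies on the plate in the channel: z matches 12 mm exactly, with light drag. I'll push on to the shoulders.

{"name": "move_arm", "arguments": {"motion": [{"delta_pos":[0,-0.03,0],"delta_rot":[0,0,0],"hand":1},{"delta_pos":[0,-0.07,0],"delta_rot":[0,0,0],"hand":1},{"delta_pos":[0,-0.1,0],"delta_rot":[0,0,0],"hand":1},{"delta_pos":[0,-0.13,0],"delta_rot":[0,0,0],"hand":1},{"delta_pos":[0,-0.14,0],"delta_rot":[0,0,0],"hand":1}]}}

```text
time_s: 6.98
ee_pos: [0.5171, 0.0392, 0.0437]
tool_rot: [-0.495, 0.505, 0.5, 0.499]
contact_force: [-27.8, 0.2, 19.6]
finger_gap: 0.13
```

```bash
python3 -c "
from h import *
to(.52,.0397,.0437,89.5)
b=grab('side');crop(b,(230,190,390,330),5,'g7s')
"
```

```text
t 6.98 at [0.5171 0.0392 0.0437] yaw 89.51 F [-27.8   0.2  19.6] gap 0.13
move [-0.0002 -0.0195  0.0032] [ 0.     -0.0001 -0.0017]
```

View pics/g7s.png

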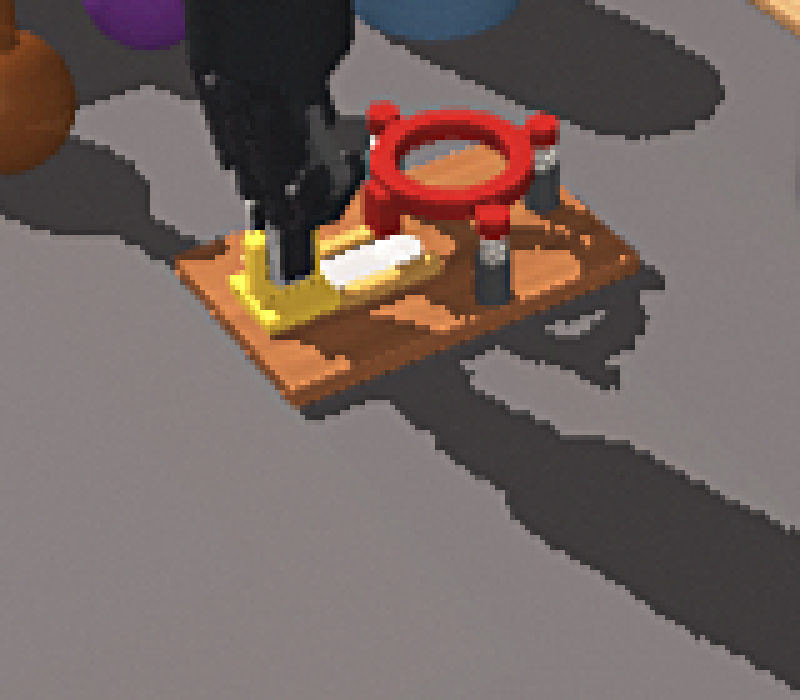

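The shoulders met the strip ends at TCP x 0.517, as predicted, with 28 N along the channel. I'll release and rise.

{"name": "move_arm", "arguments": {"motion": [{"delta_pos":[0,0,0],"delta_rot":[0,0,0],"hand":1},{"delta_pos":[0,0,0],"delta_rot":[0,0,0],"hand":0.5},{"delta_pos":[0,0,0],"delta_rot":[0,0,0],"hand":0.5},{"delta_pos":[0,0,0],"delta_rot":[0,0,0],"hand":0.5},{"delta_pos":[0,0,0],"delta_rot":[0,0,0],"hand":0.5}]}}

```text
time_s: 7.45
ee_pos: [0.5172, 0.0392, 0.0434]
tool_rot: [-0.495, 0.505, 0.5, 0.499]
contact_force: [0.1, -0.4, -0.9]
finger_gap: 0.5
```

{"name": "move_arm", "arguments": {"motion": [{"delta_pos":[-0.08,0,0],"delta_rot":[0,0,0],"hand":0.5},{"delta_pos":[-0.3,0,0],"delta_rot":[0,0,0],"hand":0.5},{"delta_pos":[-0.55,0,0],"delta_rot":[0,0,0],"hand":0},{"delta_pos":[-0.8,0.1,0],"delta_rot":[0,0,0],"hand":0},{"delta_pos":[-1,0.25,0],"delta_rot":[0,0,0],"hand":0}]}}

```text
time_s: 7.87
ee_pos: [0.4819, 0.0395, 0.1974]
tool_rot: [-0.496, 0.504, 0.499, 0.5]
contact_force: [0.5, 0.8, 0.9]
finger_gap: 0.903
```

```bash
python3 -c "
from h import *
to(.463,.240,.20,90)
b=grab('side');crop(b,(230,190,390,330),5,'g8s')
"
```

```text
t 7.87 at [0.4819 0.0395 0.1974] yaw 89.49 F [0.5 0.8 0.9] gap 0.903
move [-0.0174  0.138   1.3354] [-0.0014 -0.0001 -0.0011]
```

View pics/g8s.png

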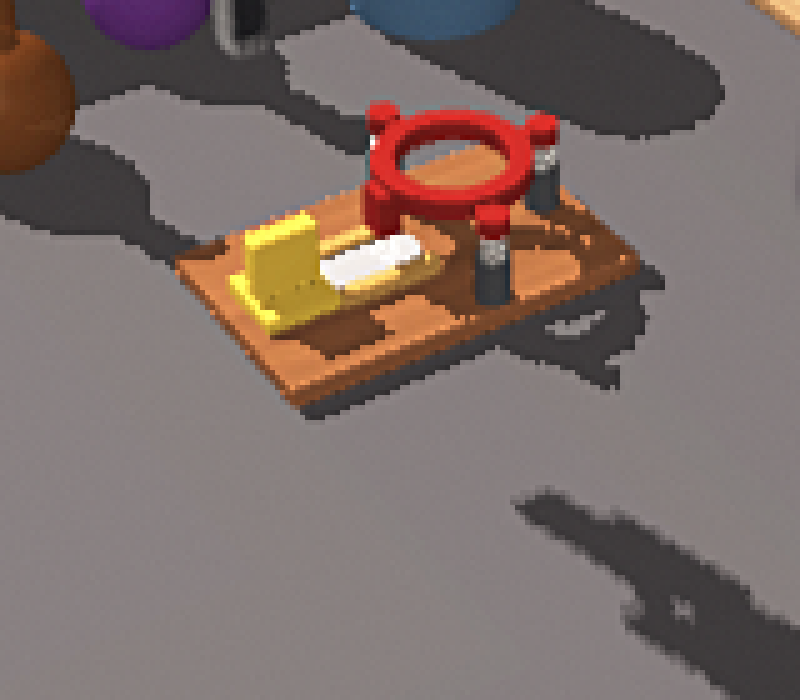

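The gauge is home: the block face sits at the strip ends, near (335,290) in the crop, and it stayed put on release. Now the flask, approached above lip height.

{"name": "move_arm", "arguments": {"motion": [{"delta_pos":[-0.02,0.03,0.2],"delta_rot":[0,0,0],"hand":0},{"delta_pos":[-0.05,0.05,0.42],"delta_rot":[0,0,0],"hand":0},{"delta_pos":[-0.07,0.08,0.64],"delta_rot":[0,0,0],"hand":0},{"delta_pos":[-0.07,0.1,0.86],"delta_rot":[0,0,0],"hand":0},{"delta_pos":[-0.07,0.12,1],"delta_rot":[0,0,0],"hand":0}]}}

```text
time_s: 8.33
ee_pos: [0.4634, 0.1925, 0.2168]
tool_rot: [-0.499, 0.501, 0.498, 0.503]
contact_force: [0.6, -0.1, -0.1]
finger_gap: 0.997
```

```bash
python3 -c "
from h import *
to(.463,.2415,.205,90)
"
```

```text
t 8.33 at [0.4634 0.1925 0.2168] yaw 89.6 F [ 0.6 -0.1 -0.1] gap 0.997
move [0.0788 0.0053 0.3263] [-0.0011  0.0002  0.0004]
```

{"name": "move_arm", "arguments": {"motion": [{"delta_pos":[0.05,0.005,0.2],"delta_rot":[0,0,0],"hand":0},{"delta_pos":[0.12,0.005,0.326],"delta_rot":[-0.0011,0,0],"hand":0},{"delta_pos":[0.25,0.005,0.326],"delta_rot":[-0.0011,0,0],"hand":0},{"delta_pos":[0.31,0.005,0.326],"delta_rot":[-0.0011,0,0],"hand":0},{"delta_pos":[0.31,0.005,0.326],"delta_rot":[-0.0011,0,0],"hand":0}]}}

```text
time_s: 8.75
ee_pos: [0.4621, 0.2411, 0.1679]
tool_rot: [-0.5, 0.5, 0.5, 0.499]
contact_force: [-0.2, -0.2, 0.1]
finger_gap: 0.996
```

```bash
python3 -c "
from h import *
to(.463,.2415,.10,90)
b=grab('side');crop(b,(150,100,310,240),5,'f1s');a=grab('top');crop(a,(150,220,310,340),5,'f1')
"
```

```text
t 8.75 at [0.4621 0.2411 0.1679] yaw 90.02 F [-0.2 -0.2  0.1] gap 0.996
move [ 0.4527 -0.0068  0.0032] [ 0.     -0.0001 -0.0002]
```

View pics/f1s.png

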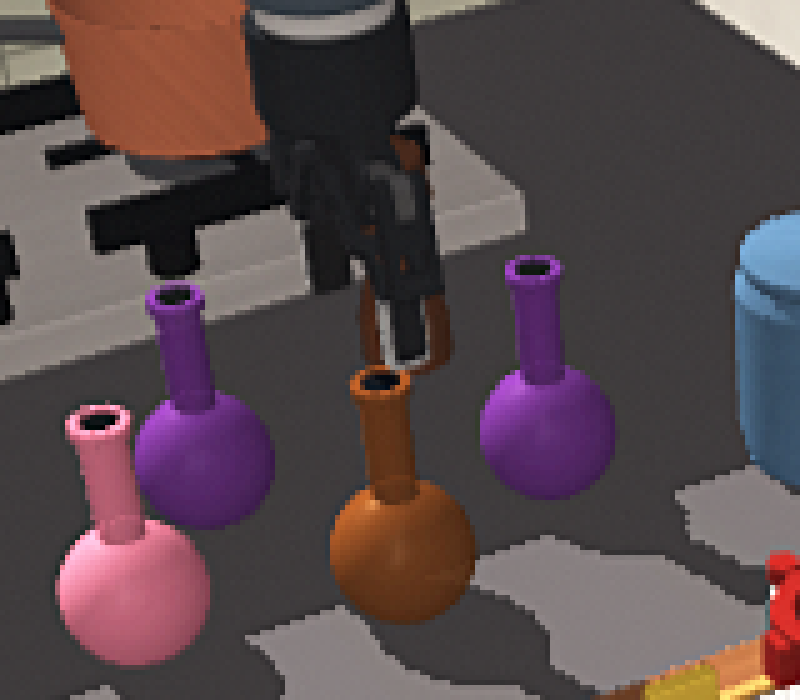

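View pics/f1.png

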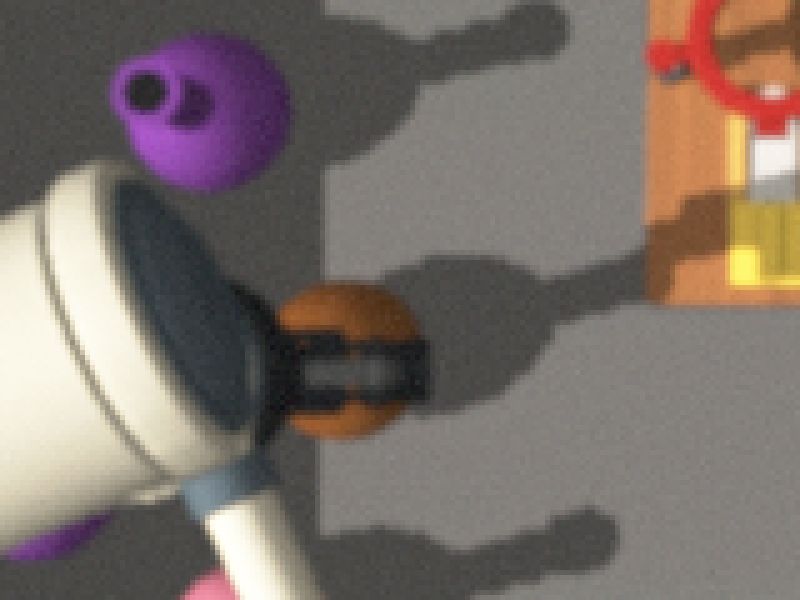

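The hand is centred over the amber flask, whose lip is at (380,382) in the side crop, and the jaws are clear on both sides. I'll descend and grip the neck.

{"name": "move_arm", "arguments": {"motion": [{"delta_pos":[0.1,-0.007,0.003],"delta_rot":[0,0,0],"hand":0},{"delta_pos":[0.25,-0.007,0.003],"delta_rot":[0,0,0],"hand":0},{"delta_pos":[0.4,-0.007,0.003],"delta_rot":[0,0,0],"hand":0},{"delta_pos":[0.453,-0.007,0.003],"delta_rot":[0,0,0],"hand":0},{"delta_pos":[0.453,-0.007,0.003],"delta_rot":[0,0,0],"hand":0.3}]}}

```text
time_s: 9.27
ee_pos: [0.4638, 0.2405, 0.1015]
tool_rot: [-0.5, 0.501, 0.499, 0.5]
contact_force: [0.2, -0.1, 0.2]
finger_gap: 0.887
```

{"name": "move_arm", "arguments": {"motion": [{"delta_pos":[0,0,0],"delta_rot":[0,0,0],"hand":0.5},{"delta_pos":[0,0,0],"delta_rot":[0,0,0],"hand":0.6},{"delta_pos":[0,0,0],"delta_rot":[0,0,0],"hand":0.65},{"delta_pos":[0,0,0],"delta_rot":[0,0,0],"hand":0.7},{"delta_pos":[0,0,0],"delta_rot":[0,0,0],"hand":0.75}]}}

```text
time_s: 9.68
ee_pos: [0.4646, 0.2408, 0.1033]
tool_rot: [-0.5, 0.5, 0.499, 0.501]
contact_force: [-0.5, -0.7, 4.6]
finger_gap: 0.288
```

{"name": "move_arm", "arguments": {"motion": [{"delta_pos":[0,0,0],"delta_rot":[0,0,0],"hand":0.85},{"delta_pos":[0,0,0],"delta_rot":[0,0,0],"hand":1},{"delta_pos":[0,0,0],"delta_rot":[0,0,0],"hand":1},{"delta_pos":[0,0,0],"delta_rot":[0,0,0],"hand":1},{"delta_pos":[0,0,0],"delta_rot":[0,0,0],"hand":1}]}}

```text
time_s: 10.1
ee_pos: [0.4646, 0.2409, 0.1033]
tool_rot: [-0.5, 0.5, 0.499, 0.501]
contact_force: [0.1, 0.3, -0.0]
finger_gap: 0.287
```

```bash
python3 -c "
from h import *
to(.463,.2415,.19,90)
b=grab('side');crop(b,(150,100,310,240),5,'f2s')
"
```

```text
t 10.1 at [0.4646 0.2409 0.1033] yaw 89.89 F [ 0.1  0.3 -0. ] gap 0.287
move [-0.5781  0.0092  0.0048] [-0.0003  0.0002  0.0004]
```

View pics/f2s.png

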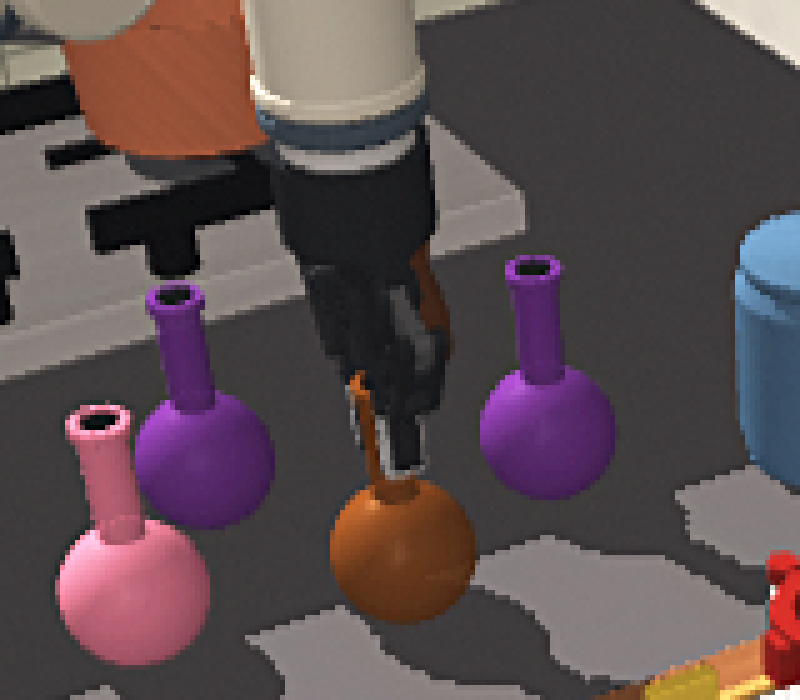

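The grip holds: a gap of about 24 mm equals the neck diameter. Lifting straight up.

{"name": "move_arm", "arguments": {"motion": [{"delta_pos":[-0.1,0,0],"delta_rot":[0,0,0],"hand":1},{"delta_pos":[-0.28,0,0],"delta_rot":[0,0,0],"hand":1},{"delta_pos":[-0.5,0,0],"delta_rot":[0,0,0],"hand":1},{"delta_pos":[-0.65,-0.05,-0.1],"delta_rot":[0,0,0],"hand":1},{"delta_pos":[-0.68,-0.15,-0.22],"delta_rot":[0,0,0],"hand":1}]}}

```text
time_s: 10.57
ee_pos: [0.4872, 0.2089, 0.2106]
tool_rot: [-0.501, 0.497, 0.499, 0.503]
contact_force: [-0.1, 0.5, -2.4]
finger_gap: 0.291
```

```bash
python3 -c "
from h import *
to(.612,.0388,.205,90)
"
```

```text
t 10.57 at [0.4872 0.2089 0.2106] yaw 90.06 F [-0.1  0.5 -2.4] gap 0.291
move [ 0.0397 -0.8306 -1.1351] [0.0002 0.0006 0.0013]
```

{"name": "move_arm", "arguments": {"motion": [{"delta_pos":[0,-0.13,-0.18],"delta_rot":[0,0,0],"hand":1},{"delta_pos":[0,-0.28,-0.38],"delta_rot":[0,0,0],"hand":1},{"delta_pos":[0,-0.43,-0.58],"delta_rot":[0,0,0],"hand":1},{"delta_pos":[0,-0.58,-0.78],"delta_rot":[0,0,0],"hand":1},{"delta_pos":[0,-0.7,-0.95],"delta_rot":[0,0,0],"hand":1}]}}

```text
time_s: 10.98
ee_pos: [0.5932, 0.0643, 0.2097]
tool_rot: [-0.501, 0.497, 0.499, 0.503]
contact_force: [0.8, 0.9, -2.5]
finger_gap: 0.282
```

{"name": "move_arm", "arguments": {"motion": [{"delta_pos":[0,-0.06,-0.08],"delta_rot":[0,0,0],"hand":1},{"delta_pos":[0.02,-0.11,-0.15],"delta_rot":[0,0,0],"hand":1},{"delta_pos":[0.04,-0.13,-0.185],"delta_rot":[0.0002,0.0006,0.0013],"hand":1},{"delta_pos":[0.04,-0.13,-0.185],"delta_rot":[0.0002,0.0006,0.0013],"hand":1},{"delta_pos":[0.04,-0.13,-0.185],"delta_rot":[0.0002,0.0006,0.0013],"hand":1}]}}

```text
time_s: 11.4
ee_pos: [0.6122, 0.0377, 0.203]
tool_rot: [-0.499, 0.501, 0.501, 0.499]
contact_force: [-0.5, -0.8, -2.2]
finger_gap: 0.286
```

```bash
python3 -c "
from h import *
to(.612,.0388,.175,90)
b=grab('side');crop(b,(230,110,390,270),5,'r1s');a=grab('top');crop(a,(260,180,380,300),5,'r1')
"
```

```text
t 11.4 at [0.6122 0.0377 0.203 ] yaw 89.99 F [-0.5 -0.8 -2.2] gap 0.286
move [0.1867 0.0005 0.0075] [-0.      0.     -0.0005]
```

View pics/r1s.png

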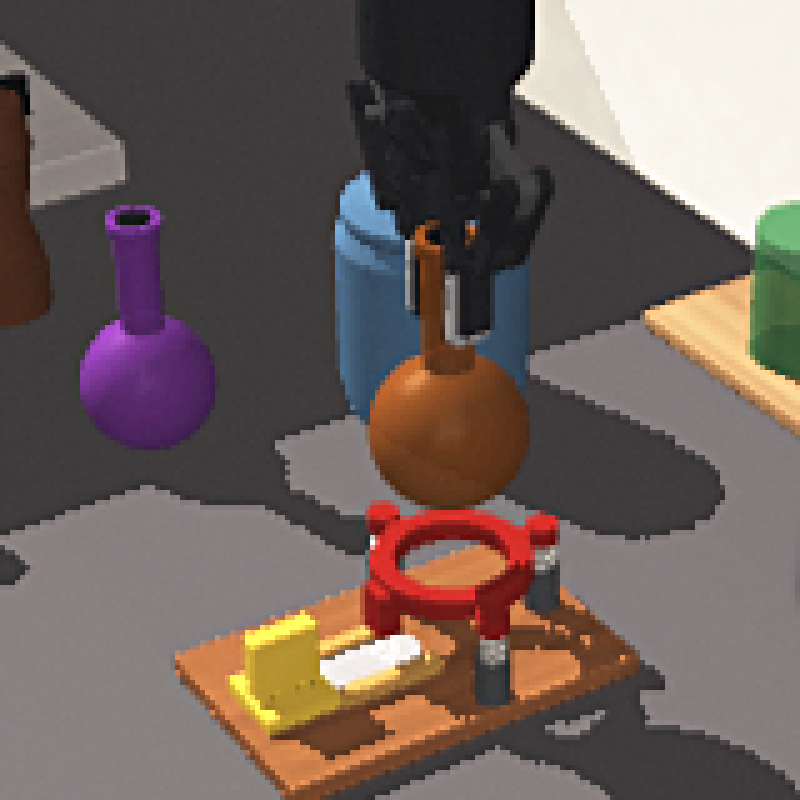

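View pics/r1.png

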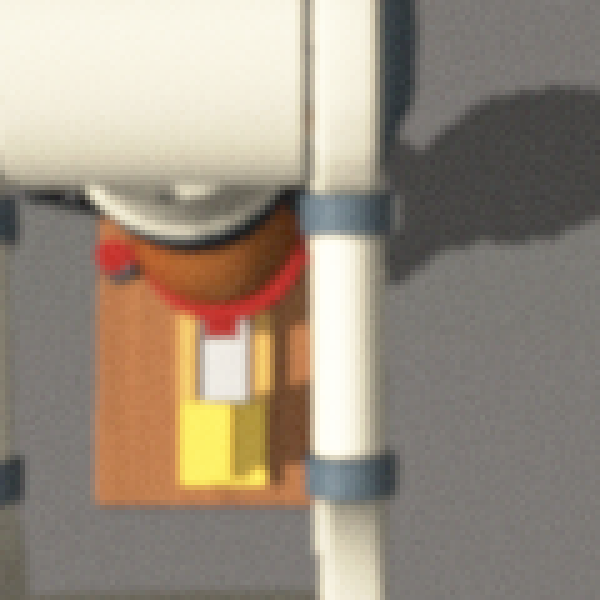

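```bash
python3 - <<'E'
from h import *
b=grab('side')
bx=(300,165,345,213)
m=mask(b,(4,150,30),(16,255,255),(300,178,340,213))
p=pts(m)
w=[(r,p[p[:,1]==r,0].min(),p[p[:,1]==r,0].max()) for r in np.unique(p[:,1])]
print([tuple(map(int,t)) for t in w])
# red rim
m=mask(b,(0,180,80),(3,255,255),(295,205,350,240))|mask(b,(177,180,80),(180,255,255),(295,205,350,240))
for r in range(205,240):
    c=np.where(m[r]>0)[0]
    if len(c): print(r,c.min(),c.max(),end='; ')
X=proj(b,np.array([[.6102+.028*np.cos(t),.0375+.028*np.sin(t),.062] for t in np.linspace(0,6.28,60)]));print("\ninner pred",X.min(0),X.max(0),proj(b,[.6102,.0375,.062]))
E
```

```text
[(178, 315, 319), (179, 315, 324), (180, 314, 324), (181, 312, 326), (182, 310, 328), (183, 309, 329), (184, 308, 330), (185, 307, 331), (186, 306, 332), (187, 306, 332), (188, 306, 333), (189, 305, 333), (190, 305, 334), (191, 304, 334), (192, 304, 334), (193, 304, 334), (194, 304, 334), (195, 304, 335), (196, 304, 335), (197, 304, 335), (198, 304, 334), (199, 304, 334), (200, 305, 334), (201, 305, 334), (202, 306, 333), (203, 306, 333), (204, 307, 332), (205, 308, 331), (206, 308, 330), (207, 309, 329), (208, 311, 329), (209, 313, 326), (210, 315, 324)]
211 304 308; 212 304 323; 213 304 340; 214 304 340; 215 304 340; 216 305 340; 217 306 340; 218 306 340; 219 305 335; 220 304 335; 221 304 335; 222 304 335; 223 304 335; 224 304 336; 225 305 336; 226 304 335; 227 303 335; 228 303 334; 229 303 333; 230 303 332; 231 303 331; 232 303 331; 233 303 331; 234 303 331; 235 304 331; 236 305 331; 237 327 329; 
inner pred [307.68598367 214.15139004] [330.80925654 227.43336161] [[319.24468583 220.67320856]]
```

```bash
python3 - <<'E'
from h import *
b=grab('side')
print("belly",plane(b,[319.4,195.0],.1332),"ring by side",plane(b,[320.6,220.9],.062),plane(b,[320,220.4],.062))
# inner hole edges: nonred inside
h=hsv(b)
for r in range(214,228):
    print(r,"".join("R" if (h[r,c,0]<4 or h[r,c,0]>176) and h[r,c,1]>180 and h[r,c,2]>150 else("r" if (h[r,c,0]<4 or h[r,c,0]>176) and h[r,c,1]>180 else ".") for c in range(298,346)))
E
```

```text
belly [[0.61287806 0.03941624 0.1332    ]] ring by side [[0.61242794 0.03489075 0.062     ]] [[0.61234435 0.03746919 0.062     ]]
214 ......rrrRRRRRRRRRRRRRRRRRRRRRRRRR...RRRRRR.....
215 ......rrrRRRRRRRrrrrrrrrrrrrRRRRRRR..RRRRRR.....
216 .......rRRRRRRrrrrrrrrrrrrrrrrrRRRRRRRRRRrr.....
217 ........RRRRRrrrrrrrrrrrrrrrrrrrRRRRRRrrrrr.....
218 ........RRRRrrrrr............rrrRRRRRRrrrrr.....
219 .......RRRRrrr................rrrRRRRR..........
220 ......RRRRRrr...................rrRRRR..........
221 ......RRRRRr.....................rRRRR..........
222 ......RRRRR.......................RRRr..........
223 ......RRRRR.......................rrrr..........
224 ......RRRRRR.....................rrrrrr.........
225 .......RRRRRR...................rrrrrrr.........
226 ......RRRRRRRRR...............rrrrrrrr..........
227 .....RRRRrRRRRRRR.........RRrrrrrrrrrr..........
```

Side view: the belly is centred within about 2-3 mm of the ring axis, and the channel agrees with TCP y of about 0.038-0.039. Lowering toward the ring.

{"name": "move_arm", "arguments": {"motion": [{"delta_pos":[0.08,0,0.004],"delta_rot":[0,0,0],"hand":1},{"delta_pos":[0.18,0,0.004],"delta_rot":[0,0,0],"hand":1},{"delta_pos":[0.25,0,0.004],"delta_rot":[0,0,0],"hand":1},{"delta_pos":[0.28,0,0.004],"delta_rot":[0,0,0],"hand":1},{"delta_pos":[0.28,0,0.004],"delta_rot":[0,0,0],"hand":1}]}}

```text
time_s: 12.02
ee_pos: [0.6114, 0.0386, 0.16]
tool_rot: [-0.499, 0.501, 0.501, 0.499]
contact_force: [-0.4, 0.4, -2.0]
finger_gap: 0.285
```

```bash
python3 -c "
from h import *
to(.612,.0385,.153,90)
b=grab('side');crop(b,(260,150,380,260),6,'r2s')
"
```

```text
t 12.02 at [0.6114 0.0386 0.16  ] yaw 90.05 F [-0.4  0.4 -2. ] gap 0.285
move [ 0.0468 -0.0041 -0.0009] [ 0.0001 -0.     -0.0006]
```

View pics/r2s.png

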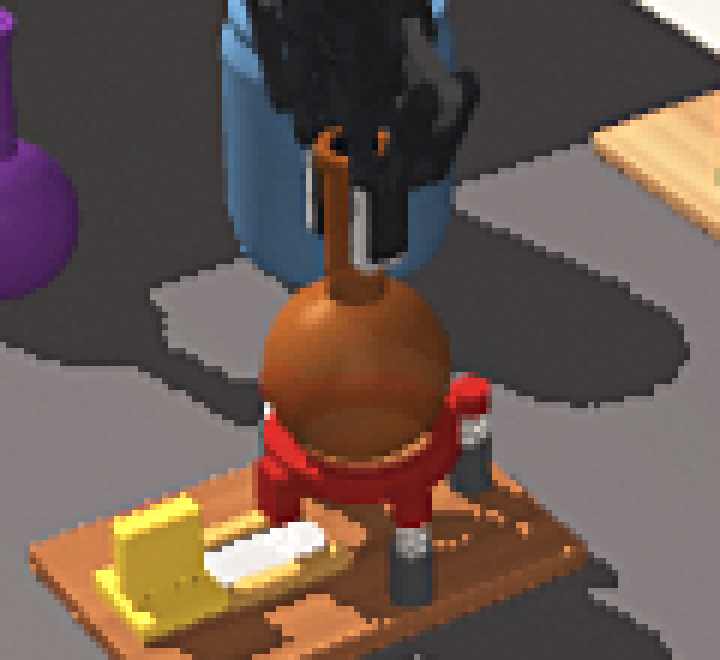

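The belly is inside the ring, nearly touching. Now down in small steps.

{"name": "move_arm", "arguments": {"motion": [{"delta_pos":[0.02,-0.002,0],"delta_rot":[0,0,0],"hand":1},{"delta_pos":[0.04,-0.002,0],"delta_rot":[0,0,0],"hand":1},{"delta_pos":[0.05,-0.002,0],"delta_rot":[0,0,0],"hand":1},{"delta_pos":[0.05,-0.002,0],"delta_rot":[0,0,0],"hand":1}]}}

```text
time_s: 12.4
ee_pos: [0.6125, 0.0383, 0.1546]
tool_rot: [-0.5, 0.5, 0.5, 0.5]
contact_force: [-0.0, -0.7, 1.3]
finger_gap: 0.287
```

```bash
python3 -c "
from h import *
to(.612,.0385,.140,90);print(bot.read_state()['contact_force'],bot.read_state()['wrist_torque'])
b=grab('side');crop(b,(260,150,380,260),6,'r3s')
"
```

```text
t 12.4 at [0.6125 0.0383 0.1546] yaw 90.03 F [-0.  -0.7  1.3] gap 0.287
move [0.0976 0.0036 0.0011] [ 0.0001 -0.0001 -0.0001]
[-0.03204804 -0.69098079  1.33070954] [-0.11572278 -0.08031471  0.04019915]
```

View pics/r3s.png

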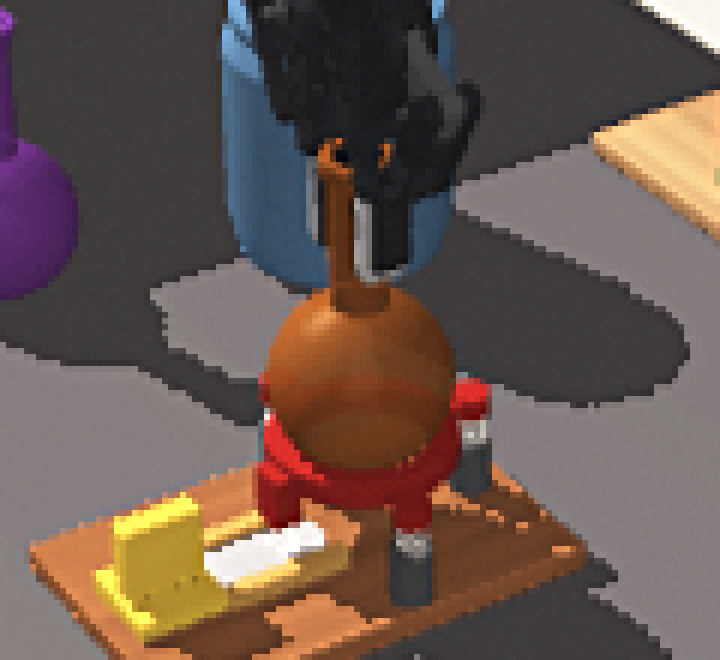

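Seated, with little side force. Pressing.

{"name": "move_arm", "arguments": {"motion": [{"delta_pos":[0.02,0,0],"delta_rot":[0,0,0],"hand":1},{"delta_pos":[0.04,0,0],"delta_rot":[0,0,0],"hand":1},{"delta_pos":[0.06,0,0],"delta_rot":[0,0,0],"hand":1},{"delta_pos":[0.08,0,0],"delta_rot":[0,0,0],"hand":1},{"delta_pos":[0.08,0,0],"delta_rot":[0,0,0],"hand":1}]}}

```text
time_s: 12.87
ee_pos: [0.6129, 0.0382, 0.1432]
tool_rot: [0.5, -0.5, -0.5, -0.5]
contact_force: [0.9, -1.6, 6.8]
finger_gap: 0.288
```

```bash
python3 -c "
from h import *
to(.612,.0385,.140,90)
b=grab('side');crop(b,(260,150,380,260),6,'r4s')
"
```

```text
t 12.87 at [0.6129 0.0382 0.1432] yaw 90.02 F [ 0.9 -1.6  6.8] gap 0.288
move [0.0212 0.0058 0.0022] [ 0.0001 -0.0001  0.0001]
```

View pics/r4s.png

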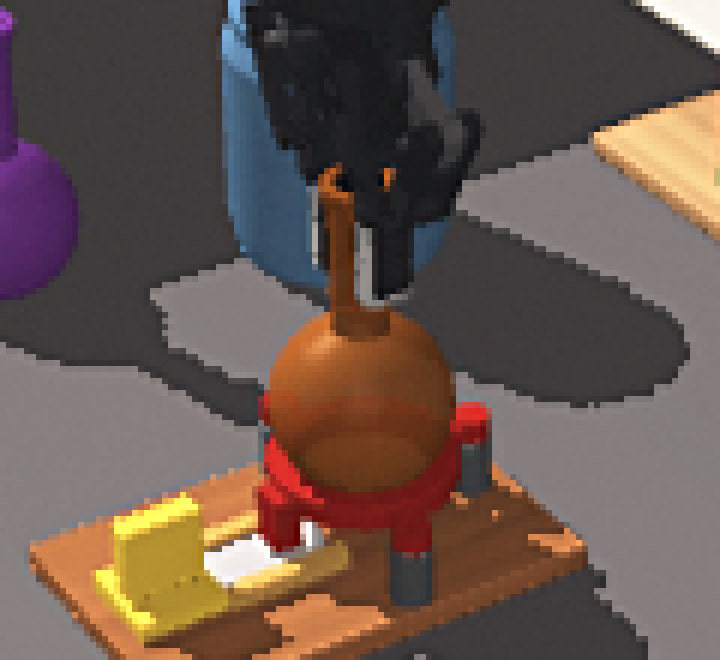

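{"name": "move_arm", "arguments": {"motion": [{"delta_pos":[0.01,0.002,0],"delta_rot":[0,0,0],"hand":1},{"delta_pos":[0.02,0.003,0],"delta_rot":[0,0,0],"hand":1},{"delta_pos":[0.024,0.003,0],"delta_rot":[0,0,0],"hand":1},{"delta_pos":[0.024,0.003,0],"delta_rot":[0,0,0],"hand":1},{"delta_pos":[0.024,0.003,0],"delta_rot":[0,0,0],"hand":1}]}}

```text
time_s: 13.33
ee_pos: [0.6132, 0.0381, 0.1416]
tool_rot: [0.501, -0.499, -0.499, -0.501]
contact_force: [1.3, -2.1, 7.5]
finger_gap: 0.288
```

{"name": "move_arm", "arguments": {"motion": [{"delta_pos":[0.014,0.003,0],"delta_rot":[0,0,0],"hand":1},{"delta_pos":[0.022,0.003,0],"delta_rot":[0,0,0],"hand":1},{"delta_pos":[0.022,0.003,0],"delta_rot":[0,0,0],"hand":1},{"delta_pos":[0.022,0.003,0],"delta_rot":[0,0,0],"hand":1},{"delta_pos":[0.022,0.003,0],"delta_rot":[0,0,0],"hand":1}]}}

```text
time_s: 13.75
ee_pos: [0.6135, 0.038, 0.1401]
tool_rot: [0.502, -0.498, -0.498, -0.502]
contact_force: [-0.1, -0.8, 7.9]
finger_gap: 0.291
```

```bash
python3 -c "
from h import *
to(.612,.0385,.140,90)
b=grab('side');crop(b,(260,150,380,260),6,'r5s');to(.612,.0385,.140,90)
"
```

```text
t 13.75 at [0.6135 0.038  0.1401] yaw 90.01 F [-0.1 -0.8  7.9] gap 0.291
move [0.0005 0.0103 0.0036] [ 0.     -0.0001  0.0012]
t 13.8 at [0.6136 0.038  0.1401] yaw 90.01 F [-1.  -0.8  8.2] gap 0.287
move [0.0008 0.0105 0.0036] [ 0.     -0.0001  0.0012]
```

View pics/r5s.png

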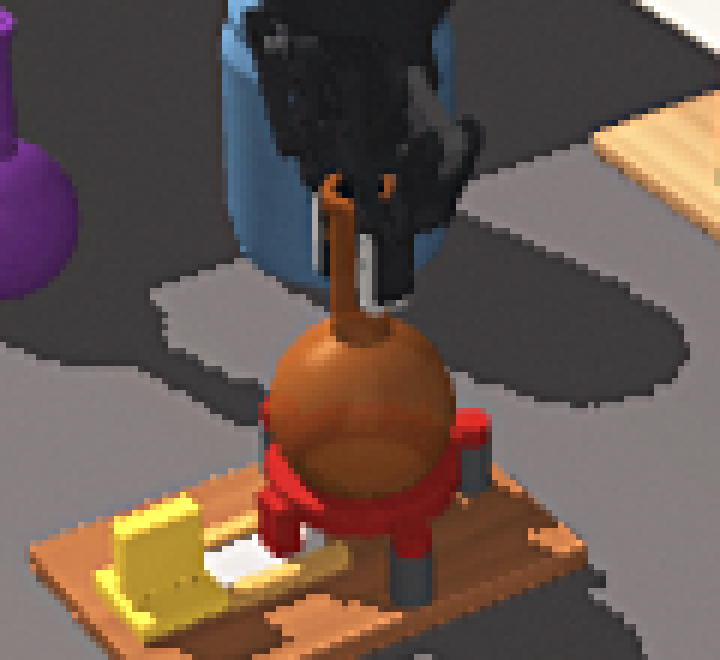

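{"name": "move_arm", "arguments": {"motion": [{"delta_pos":[0.016,0.006,0.002],"delta_rot":[0,0,0.0012],"hand":1},{"delta_pos":[0.024,0.01,0.003],"delta_rot":[0,0,0.0012],"hand":1},{"delta_pos":[0.024,0.01,0.003],"delta_rot":[0,0,0.0012],"hand":1},{"delta_pos":[0.024,0.01,0.003],"delta_rot":[0,0,0.0012],"hand":1},{"delta_pos":[0.024,0.01,0.003],"delta_rot":[0,0,0.0012],"hand":1}]}}

```text
time_s: 14.22
ee_pos: [0.6135, 0.0381, 0.1399]
tool_rot: [0.502, -0.499, -0.498, -0.501]
contact_force: [0.3, -2.3, 12.9]
finger_gap: 0.288
```

The foot has met the blade: z stops at 0.140 and the force is climbing. I'll raise the push to about 16 N and hold.

{"name": "move_arm", "arguments": {"motion": [{"delta_pos":[0.026,0.008,0.003],"delta_rot":[0,0,0.001],"hand":1},{"delta_pos":[0.031,0.008,0.003],"delta_rot":[0,0,0.001],"hand":1},{"delta_pos":[0.031,0.008,0.003],"delta_rot":[0,0,0.001],"hand":1},{"delta_pos":[0.031,0.008,0.003],"delta_rot":[0,0,0.001],"hand":1},{"delta_pos":[0.031,0.008,0.003],"delta_rot":[0,0,0.001],"hand":1}]}}

```text
time_s: 14.63
ee_pos: [0.6141, 0.0381, 0.1398]
tool_rot: [0.502, -0.499, -0.498, -0.501]
contact_force: [-0.6, -2.9, 16.9]
finger_gap: 0.283
```

```bash
python3 -c "
from h import *
to(.612,.0385,.140,90)
b=grab('side','full');crop(b,(260,150,380,260),6,'r6s');to(.612,.0385,.140,90);print(bot.read_state()['wrist_torque'])
"
```

```text
t 14.63 at [0.6141 0.0381 0.1398] yaw 89.97 F [-0.6 -2.9 16.9] gap 0.283
move [-0.0015  0.0137  0.0025] [-0.0001 -0.0003  0.0011]
t 14.68 at [0.6141 0.0381 0.1398] yaw 89.97 F [-1.7 -2.3 15.7] gap 0.29
move [-0.0015  0.0138  0.0025] [-0.0001 -0.0003  0.0012]
[-0.29914693  0.16206329 -0.02714187]
```

View pics/r6s.png

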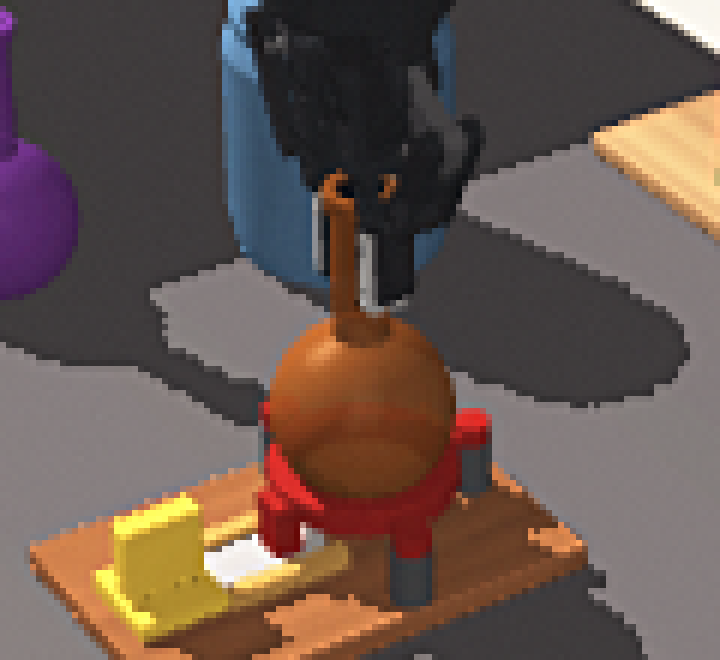

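View pics/full.png

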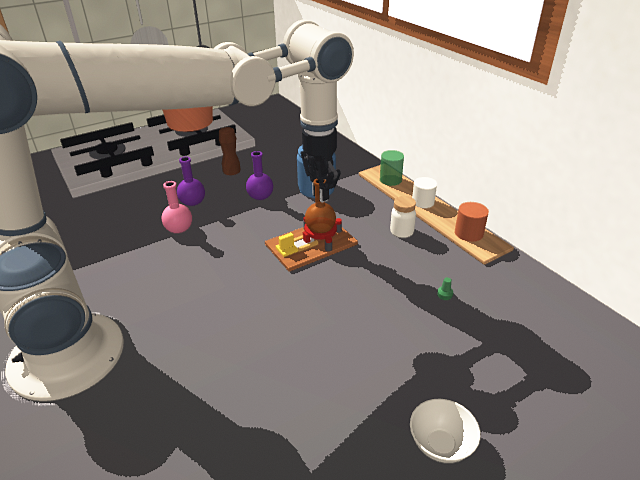

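The ring's foot rests on the blade at about (283,550) in the crop. The gauge hasn't moved, the bystanders are in place, and the force is about 16 N. I'll check that it holds steady, then hand in.

```bash
python3 -c "
from h import *
for i in range(8):
    b=grab('side');s=bot.read_state();print(round(s['time_s'],2),s['contact_force'].round(1),s['ee_pos'].round(4))
if 12.5<s['contact_force'][2]<19.5: print(bot.close_job())
"
```

```text
14.73 [-0.3 -1.7 15.5] [0.6141 0.0381 0.1398]
14.78 [-0.9 -2.6 16.3] [0.6141 0.0381 0.1398]
14.83 [-0.5 -2.  16.1] [0.6141 0.0381 0.1398]
14.88 [-1.1 -2.4 15.7] [0.6141 0.0381 0.1398]
14.93 [-0.3 -1.8 16.4] [0.614  0.0381 0.1398]
14.98 [-0.6 -2.6 16.4] [0.6141 0.0381 0.1398]
15.03 [-0.7 -2.1 16. ] [0.6141 0.0381 0.1398]
15.08 [-0.7 -1.9 16.4] [0.6141 0.0381 0.1398]
the job is handed in; nothing more can be done
None
```

The job is handed in at 15.1 s with the arm still holding the amber flask pressed down in the ring. I slid the gauge blade home until its shoulders stopped firmly on the brass strips (about 28 N) and released it. Then I carried the flask to the ring, seated it upright and pressed it down.

**Last checks:**
- **Push:** it held steady at about 16 N for the last 0.4 s, inside the 12 to 20 N range, and the hand did not move.
- **Foot on blade:** downward travel stopped at the depth expected for the foot meeting the blade, and the force rose from there. The side picture shows the foot on the blade.
- **Gauge:** it was still home, and the bystanders look unmoved in the side picture.

**Disagreements:**
- The cameras and the arm differed by about 2 mm in y, so I aligned the blade using the top camera alone.
- The side view put the flask 2 to 3 mm off the ring's axis before it was seated, and the hand drifted about 2 mm in x under the push. The remaining side force is about 2 N.

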